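# Split the press-fit cover off a vial block and unload it

## Robot

A 6-joint arm with a two-finger parallel gripper is mounted at the origin on a cart in front of the work surface, level with it; the furniture and walls round the work are solid. World frame = base frame: x ahead of the robot, y to its left, z up, the work surface at z = 0. Lengths are in m, angles in rad, forces in N, time in s.
With the tool pointing down it reaches from about 0.225 to 0.725 m from the base axis. Payload 3.1 kg.
Tool frame: the origin (TCP) lies between the finger pads; the fingertips stand 25 mm ahead of it and the grasp point (between the pads) lies 6 mm ahead of it (ctrl.finger_overhang is the distance from the TCP to the fingertips, in m); z points along the fingers, y is the line along which they close (so a half turn about z gives the same grasp; the last joint's range is limited). The gripper opens to 85 mm and grips with 20 to 120 N. Pads are 22 mm wide; open, the fingers measure 114 mm over their backs; the gripper's body (76 mm by 85 mm) begins 54 mm behind the grasp point. The pads swing forward as they close: fully open they stand 13 mm farther back than shut.
Start: joints at [1.002, 0.048, 0.099, 1.622, 0, 1.443], TCP at [0.224, 0.475, 0.234] pointing down, gripper open.
Joint ranges: [-2.91, 2.91], [-0.99, 1.94], [-1.21, 1.42], [-2.12, 2.29], [-1.49, 1.47], [-3.14, 3.14]. Speed limits (rad/s): [2.79, 2.79, 3.14, 3.14, 3.14, 3.14].

## Interface

Orientations are given as a unit quaternion [w, x, y, z].
In Python, from cell import ctrl gives the robot as it stands.
- The arm moves only by the shell command python3 -m jog 'ROWS' [OPENING] [FORCE]. ROWS is JSON, a list of rows, each a list of 2 entries, a list of its own where there are three numbers: the shift along the tool's x, y, z each as a share of 0.04 m, from -1 to 1, then the turn, a rotation vector about the tool's x, y, z each as a share of 5 degrees, from -1 to 1. In form: [[[x, y, z], [ax, ay, az]], ...]. A call has 1 to 5 rows; each row shifts and turns the commanded pose from where the row before left it, along the tool's axes as they then stand; what a row does not reach is not made up. A row lasts 1/8 s, in which the tool goes at most 62.5 mm and 10.7 degrees, less where a joint would pass 70% of its speed; a pose out of reach is approached as far as the arm can. A call with a number of a shift or a turn outside -1 to 1 is refused whole. A call with a gripper value outside its range is refused whole. OPENING is the closure, from 0 (fully open) to 1 (shut), set as the call begins (- or left out, the last holds). The fingers move at their own pace and stop on an object; FORCE is the grip in N (left out, the last holds). Time passes only in rows, so rows that do not move let the fingers close. It gives the time, the measured TCP pose, the force, the opening and the grip force at its end, in the units of the state.
- ctrl.get_state(): the state, without advancing time (a new reading comes with each control period).
- ctrl.read_camera(name): name is "scene" or "side" or "wrist"; returns a dict with "image" (384x512x3 uint8, blue, green, red), "z_map" (384x512 float32, m along the optical axis (not along the pixel's ray), 0 where there is no reading), "fovy" (degrees; the focal length in pixels is half the picture's height over the tangent of half this angle, whatever the lens; pixels are square), "cx", "cy" (the principal point, pixels), "cam_to_world" (4x4, takes a point from camera to world coordinates). Camera axes: x right, y down, z forward; pixel columns grow to the right and rows downward; lengths in m; the calibration is good to about 2 mm. The wrist camera is an equidistant fisheye: a pixel r from the principal point sees the ray r / f radians off the axis. A picture is of the moment at which its call begins.
- ctrl.close_job(): hands the job in; it is judged then, once.
The state is a dict: "clock": time; "qpos": joint angles; "joint_vel": joint speeds; "joint_torque": joint torques, N m; "eef_pos": TCP position; "tcp_rot": TCP orientation; "wrist_force": force on the tool from outside, world axes, zero at the start; "ft_torque": the same for the moment, N m; "width": opening from 0.0 (shut) to 1.0 (fully open); "gripper_force": force on a finger pad.
Only numpy, scipy, OpenCV 4.12 (cv2) and the standard library are available. Lean on these libraries where they do the work, as an engineer would, in place of code of your own. Each camera call takes 0.05 s, during which the arm holds its last target. There are 200 camera calls.

## Task

Open the vial transport block: hold the double-ended wedge and work it under the cover's end lips from alternating ends, about 5 mm of rise at first and further on later rounds, so that the cover comes up evenly, never cocked by more than 3 degrees, until the wedge has both ends at least 8 mm up at the same time. Then lift the cover off by its knob and lay it flat on the bench, open side down, clear of the block; lift every vial straight up out of its pocket and stand it upright in the shallow tray. At the end the wedge stands in the middle of the grey mat again, and the other things on the bench have been left alone.

Things in the scene. Friction and masses are not known exactly. Their poses are not given: they have to be found in the camera images.
- block: Aluminium vial block, fixed, 100 (x) x 222 (y) mm. Origin: centre of underside; z up, x away from robot, y along it to the left. Flat ledge all round at z = 24 mm; from it a neck 76 (x) x 132 (y) mm rises to z = 40 mm, with four round pockets at x = 0, y = -51, -17, 17, 51 mm, 24.5 mm wide, floor at z = 16 mm. Four sprung balls in the neck's long sides grip the cover inside (see ledge_left).
- ledge_left (a point): Point on the block's ledge (block x = 0, y = 106, z = 24 mm) right below the outer edge of the cover's left lip. The neck's sprung balls (y = +-60, z = 32.5 mm, 4 N each) hold the cover by friction, about 10 N in all, at whatever height it is, until it has risen about 8.5 mm.
- ledge_right (a point): The same at the right end (block y = -106 mm). As one end of the cover is wedged up, the cover rocks on the balls and the other end sinks again by 30 to 50 percent as much, so several rounds are needed (4 to 6 pushes); read both lips each time.
- cover: White plastic press-fit cover, loose, 160 g: a hollow cap open below, 87 (x) x 143 (y) x 42 mm, inside 38 mm high, 1.5 mm clearance round the neck. Origin: centre of its open underside, axes as the block's, 24 mm above the block's origin when home. At each end a lip 60 mm wide, 6 mm thick, sticks out 34.5 mm from the end wall to y = +-106 mm, underside at z = 5 mm: a 5 mm seam above the ledge.
- lip_left (a point): Middle of the outer lower edge of the cover's left lip (cover x = 0, y = +106 mm, z = 5 mm); 29 mm above the block's underside when home. Its rise above that is how far the left end is up.
- lip_right (a point): The same at the right end (cover y = -106 mm).
- cover_knob (a point): Where to hold the cover's knob: a square upright post, 20 by 20 mm, from z = 42 to 71 mm of the cover, on its centre, sides along the cover's x and y. This point is at z = 63 mm.
- wedge: Double-ended steel wedge, loose, 250 g, standing on its flat underside; origin at the underside's centre, z up. 92 mm long along its y: middle block 20 long, 36 wide, 16 mm high; at each end a blade 36 long, 28 mm wide, its top sloping straight from 16 mm down to 2 mm at the tip. An upright dark grip, 16 x 16 mm, sides along x and y, stands on the middle from z = 15 to 71 mm. Both ends are alike.
- wedge_grip (a point): Point to hold the wedge: on the axis of its upright grip, 40 mm above its underside. Hold it firmly (80 N if you can): the push at the tip tries to turn it in the fingers.
- tip_a (a point): Lower edge of the wedge's tip at its own +y end, 46 mm from its origin, level with the underside. With the underside on the ledge and this tip a distance d inside a lip's outer edge, that lip is up by 0.39 d - 3 mm: about 5 mm at d = 20.5, 10 mm at d = 33; at 34.5 mm the tip meets the cover's end wall. Pushing in takes 3 to 12 N; the blades are polished.
- tip_b (a point): The same at its -y end.
- mat: Grey bench mat, fixed, 130 mm (x) by 190 mm (y) by 2 mm. Origin at the centre of its underside. It lies left or right of the block; the wedge starts on it and belongs on it.
- tray: Shallow white plastic tray, fixed, 130 mm (x) by 150 mm (y) outside, walls 4 mm thick and 16 mm high, inner floor 4 mm above its underside. Origin at the centre of its underside; its sides lie along its own x and y. It is on the side of the block away from the mat.
- vial0: Sample vial with a screw cap, upright, 23 mm across, 42 mm high (cap: the top 12 mm or so), 20 g, origin at the centre of its underside. Two to four of the vials are there, each in one of the block's pockets under the cover, its top 18 mm standing above the block's neck. The others are absent (None).
- vial1: Sample vial with a screw cap, upright, 23 mm across, 42 mm high (cap: the top 12 mm or so), 20 g, origin at the centre of its underside. Two to four of the vials are there, each in one of the block's pockets under the cover, its top 18 mm standing above the block's neck. The others are absent (None).
- vial2: Sample vial with a screw cap, upright, 23 mm across, 42 mm high (cap: the top 12 mm or so), 20 g, origin at the centre of its underside. Two to four of the vials are there, each in one of the block's pockets under the cover, its top 18 mm standing above the block's neck. The others are absent (None).
- vial3: Sample vial with a screw cap, upright, 23 mm across, 42 mm high (cap: the top 12 mm or so), 20 g, origin at the centre of its underside. Two to four of the vials are there, each in one of the block's pockets under the cover, its top 18 mm standing above the block's neck. The others are absent (None).
- beaker: Bystander: small empty glass beaker, 45 mm across, 55 mm high, origin at the centre of its underside.
- marker: Bystander: white marker pen with black cap lying on the bench, far right, 17 by 135 by 16 mm, along its own y, origin under its middle.
- film_roll: Bystander: roll of sealing film standing upright, 55 mm across, 100 mm high, origin at the centre of its underside.
- rinse_bottle: Bystander: white bottle with white cap, 56 mm across, 115 mm high, origin at the centre of its underside.

How it is judged:
By the outcome, as a careful person would: the job done as asked, in the order asked, and still so for the second after the job is handed in, with the robot touching nothing.
Of vial0, vial1, vial2, vial3 only 2 to 4 are there at a start; the rules pass over those that are not, and their reading is None.
At some moment in a run one of wedge may be knocked a few centimetres aside while the robot is not near it.
It also fails if it takes over 210 s, if anything falls off the work surface, if the arm or the gripper's body presses on something with over 40 N, if the wrist force passes 120 N, or if a joint passes its speed limit or range.

## Working session

There is one attempt and no reset: what is moved stays moved. The work goes in short steps, Python scripts to look and compute and a shell command to move; the robot and the scene stay as the last step left them, time stands still between calls to the robot, and variables do not carry over. Pictures are saved under pics/ and viewed, at most 14 in all, crops included, and the job is handed in when it is done.

```bash
ls; mkdir -p pics; cat > h.py <<'E'
import numpy as np, cv2
from cell import ctrl
from scipy.spatial.transform import Rotation as R
def cam(n,save=None):
    d=ctrl.read_camera(n)
    if save: cv2.imwrite('pics/'+save+'.png',d['image'])
    return d
def cloud(d,fish=False):
    h,w=d['z_map'].shape; f=h/2/np.tan(np.radians(d['fovy'])/2)
    u,v=np.meshgrid(np.arange(w),np.arange(h)); x=(u-d['cx'])/f; y=(v-d['cy'])/f
    if fish:
        r=np.hypot(x,y)+1e-9; s=np.tan(np.minimum(r,1.5))/r; x=x*s; y=y*s
    z=d['z_map'].astype(float); P=np.stack([x*z,y*z,z],-1)@d['cam_to_world'][:3,:3].T+d['cam_to_world'][:3,3]
    P[z==0]=np.nan
    return P
def st():
    s=ctrl.get_state(); q=s['tcp_rot']; r=R.from_quat([q[1],q[2],q[3],q[0]])
    print('t',round(s['clock'],2),'p',np.round(s['eef_pos'],4),'F',np.round(s['wrist_force'],1),'w',round(s['width'],3),'gf',round(s['gripper_force'],1))
    print(np.round(r.as_matrix(),3).tolist()); return s,r
E
python3 - <<'E'
from h import *
st()
for n in ['scene','side']:
    d=cam(n,n+'0'); print(n,d['fovy'],d['cx'],d['cy'],np.round(d['cam_to_world'],3).tolist())
    np.save(n+'0.npy',cloud(d))
a=cv2.imread('pics/scene0.png');
E
```

```text
pics
t 0.0 p [0.2237 0.4743 0.2327] F [ 0.4 -0.4  0.1] w 1.001 gf 0.0
[[-0.904, 0.427, -0.001], [0.427, 0.904, -0.002], [0.0, -0.002, -1.0]]
scene 51.73620076461545 247.76693180496838 196.01521670131777 [[0.457, -0.489, 0.743, -0.32], [-0.89, -0.237, 0.391, -0.473], [-0.015, -0.84, -0.543, 0.738], [0.0, 0.0, 0.0, 1.0]]
side 45.492047556793636 253.73480916591535 185.135471132654 [[-0.978, -0.18, 0.104, 0.449], [-0.207, 0.816, -0.539, 0.778], [0.013, -0.549, -0.836, 1.288], [0.0, 0.0, 0.0, 1.0]]
```

View pics/scene0.png

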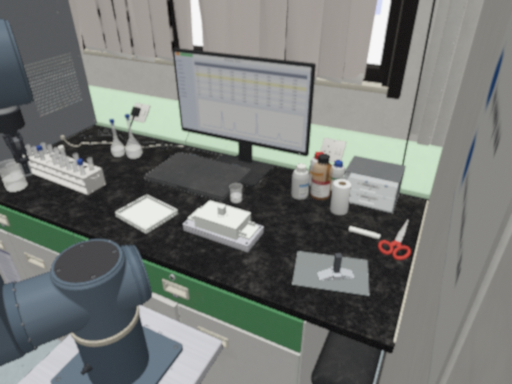

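View pics/side0.png

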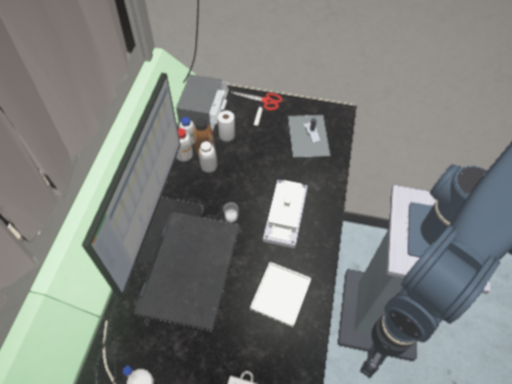

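The scene view shows the cover at (222,218), wedge and mat at (332,270), and tray at (146,213). In the side view they are at (285,212), (309,136) and (281,292). The mat is on the right and the tray on the left.

```bash
python3 - <<'E'
from h import *
def rect(m,name,P):
    k=P[m]; 
    r=cv2.minAreaRect((k[:,:2]*1000).astype(np.float32)); print(name,m.sum(),'c',np.round(r[0],1),'s',np.round(r[1],1),'a',round(r[2],1),'zmed',np.round(np.nanmedian(k[:,2])*1000,1))
for n,fns in [('side',None),('scene',None)]:
    P=np.load(n+'0.npy'); I=cv2.imread(f'pics/{n}0.png').astype(int); Z=P[...,2]
    mx=I.max(-1);mn=I.min(-1)
    ok=np.isfinite(Z)
    def roi(x0,x1,y0,y1):
        return ok&(P[...,0]>x0)&(P[...,0]<x1)&(P[...,1]>y0)&(P[...,1]<y1)
    # approx areas from side pixels
    if n=='side':
        for nm,(u,v) in dict(cover=(285,213),mat=(300,148),tray=(281,292),grip=(313,124),beaker=(231,212),knob=(287,203),roll=(227,125),bottle=(207,156),marker=(258,116)).items(): print(nm,np.round(P[v,u]*1000))
        a,b,c=P[213,285],P[148,300],P[292,281]
    m=roi(a[0]-.1,a[0]+.1,a[1]-.15,a[1]+.15)
    def big(m):
        m=cv2.morphologyEx(m.astype(np.uint8),cv2.MORPH_OPEN,np.ones((2,2)))
        q,l,s,_=cv2.connectedComponentsWithStats(m); i=1+s[1:,4].argmax(); return l==i
    print(n)
    rect(big(m&(Z>.055)&(Z<.072)),'covertop',P)
    rect(big(m&(Z>.028)&(Z<.042)),'lips',P)
    rect(big(m&(Z>.016)),'block',P)
    rect(big(m&(Z>.075)),'knob',P)
    m=roi(b[0]-.13,b[0]+.13,b[1]-.15,b[1]+.15)
    rect(big(m&(mn>75)&(Z<.03)),'mat',P); rect(big(m&(Z>.02)),'grip',P);rect(big(m&(Z>.05)),'griptop',P); rect(big(m&(Z>.006)&(mn>150)),'wedge',P)
    m=roi(c[0]-.11,c[0]+.11,c[1]-.12,c[1]+.12)
    rect(big(m&(mn>120)&(Z<.04)),'tray',P)
E
```

```text
cover [485.  70.  69.]
mat [ 480. -242.    3.]
tray [453. 296.   5.]
grip [ 450. -313.   59.]
beaker [655.  75.  20.]
knob [484.  45.  87.]
roll [ 738. -217.   90.]
bottle [771. -78.  84.]
marker [ 655. -350.   11.]
side
covertop 1071 c [451.5  41.2] s [185.6  73.2] a 61.9 zmed 65.1
lips 226 c [477.1 125. ] s [77.2 44. ] a 7.5 zmed 34.0
block 1934 c [447.3  43.5] s [253.3  78.2] a 66.1 zmed 62.4
knob 55 c [482.2  32.4] s [32.4 18.3] a 83.7 zmed 87.4
mat 1441 c [nan nan] s [nan  0.] a nan zmed 1.2
grip 67 c [ 441.6 -344.8] s [73.4 18.8] a 76.5 zmed 41.7
griptop 34 c [ 443.5 -345.2] s [73.4 14.9] a 76.5 zmed 62.2
wedge 88 c [ 444.3 -317.1] s [41.7 58.2] a 24.8 zmed 13.8
tray 2474 c [452.4 298.1] s [159.8 134.5] a 76.6 zmed 3.8
scene
covertop 891 c [498.2  24.7] s [136.3 159.2] a 37.9 zmed 63.7
lips 354 c [450.4   5.9] s [ 66.2 190.7] a 23.6 zmed 32.3
block 2055 c [471.8  12.2] s [153.6 224.5] a 49.8 zmed 48.6
knob 67 c [495.5  34. ] s [50.5 17.2] a 1.3 zmed 84.8
mat 2396 c [ 459.5 -309. ] s [139.5 194.2] a 14.9 zmed 0.3
grip 142 c [ 486.7 -322.6] s [102.2  17. ] a 2.0 zmed 44.0
griptop 71 c [ 487.7 -322. ] s [100.2  15.7] a 2.1 zmed 62.5
wedge 195 c [ 447.2 -326. ] s [25.2 71.9] a 31.6 zmed 11.7
tray 1366 c [457.5 299.1] s [159.  146.7] a 78.3 zmed 2.6
```

```bash
python3 -m jog '[[[-0.98,-0.81,0],[0,0,0]],[[-0.98,-0.81,0],[0,0,0]],[[-0.98,-0.81,0],[0,0,0]],[[-0.98,-0.81,0],[0,0,0]],[[-0.98,-0.81,0],[0,0,0]]]' && python3 -m jog '[[[-0.98,-0.81,0],[0,0,0]],[[-0.98,-0.81,0],[0,0,0]],[[-0.98,-0.81,0],[0,0,0]],[[-0.98,-0.81,0],[0,0,0]]]' && python3 -m jog '[[[0,0,0],[0,0,-1]],[[0,0,0],[0,0,-1]],[[0,0,0],[0,0,-1]],[[0,0,0],[0,0,-1]],[[0,0,0],[0,0,-1]]]'
python3 - <<'E'
from h import *
st()
d=cam('wrist','w1'); P=cloud(d,True); np.save('w1.npy',P); print(d['fovy'],np.round(d['cam_to_world'],3).tolist())
E
```

```text
clock: 0.72
eef_pos: [0.3324, 0.2431, 0.2334]
tcp_rot: [-0.0, 0.218, 0.976, -0.0]
wrist_force: [0.3, 0.2, -1.1]
width: 1.004
gripper_force: 0.0
clock: 1.23
eef_pos: [0.4189, 0.059, 0.2335]
tcp_rot: [-0.0, 0.219, 0.976, 0.0]
wrist_force: [-0.5, 0.4, 0.2]
width: 1.002
gripper_force: 0.0
clock: 1.85
eef_pos: [0.4183, 0.0605, 0.2333]
tcp_rot: [-0.001, 0.001, 1.0, 0.0]
wrist_force: [-0.9, -0.3, 0.5]
width: 1.0
gripper_force: 0.0
t 1.85 p [0.4183 0.0605 0.2333] F [-0.9 -0.3  0.5] w 1.0 gf 0.0
[[-1.0, 0.002, -0.001], [0.002, 1.0, 0.0], [0.001, 0.0, -1.0]]
65.70646984690485 [[0.002, 0.964, 0.266, 0.35], [1.0, -0.002, -0.001, 0.06], [-0.0, 0.266, -0.964, 0.374], [0.0, 0.0, 0.0, 1.0]]
```

View pics/w1.png

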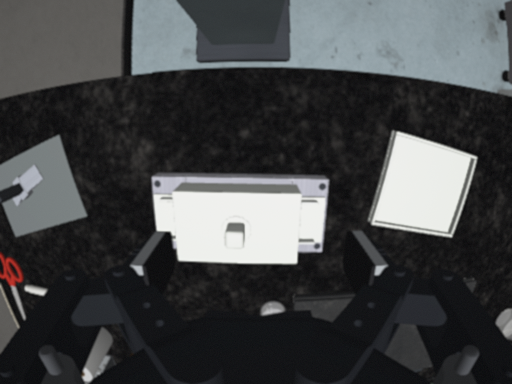

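The wrist view shows everything: block (240,213) with the cover and knob (234,235), wedge (25,185) on the mat (42,187), and tray (423,185).

```bash
cat >> h.py <<'E'
def rect(m,name,P):
    m=cv2.morphologyEx(m.astype(np.uint8),cv2.MORPH_OPEN,np.ones((2,2)))
    q,l,s,_=cv2.connectedComponentsWithStats(m)
    if q<2: print(name,'none'); return
    m=l==1+s[1:,4].argmax(); k=P[m]; k=k[np.isfinite(k[:,0])]
    r=cv2.minAreaRect((k[:,:2]*1000).astype(np.float32)); print(name,m.sum(),'c',np.round(r[0],1),'s',np.round(r[1],1),'a',round(r[2],1),'z',np.round(np.percentile(k[:,2],[10,50,90])*1000,1)); return k,r
def roi(P,x0,x1,y0,y1): return (P[...,0]>x0)&(P[...,0]<x1)&(P[...,1]>y0)&(P[...,1]<y1)
E
python3 - <<'E'
from h import *
P=np.load('w1.npy'); I=cv2.imread('pics/w1.png').astype(int); Z=P[...,2]; mn=I.min(-1); mx=I.max(-1)
m=roi(P,.38,.58,-.1,.2)
rect(m&(Z>.06)&(Z<.074),'covertop',P)
rect(m&(Z>.08)&(Z<.11),'knob',P)
rect(m&(Z>.018)&(Z<.028)&(mn>90),'ledge',P)
rect(m&(Z>.030)&(Z<.04)&(P[...,1]>.08),'lipL',P)
rect(m&(Z>.030)&(Z<.04)&(P[...,1]<.0),'lipR',P)
rect(m&(Z>.015)&(mn>60),'block',P)
m=roi(P,.3,.62,.2,.42); rect(m&(mn>120),'tray',P); rect(m&(Z>.011)&(Z<.022),'trayrim',P)
m=roi(P,.3,.62,-.5,-.2)
rect(m&(mn>70)&(Z<.05),'mat',P); rect(m&(mn>160)&(Z>.004)&(Z<.025),'wedge',P); rect(m&(mx<70)&(Z>.03),'grip',P);rect(m&(Z>.064)&(Z<.085),'griptop',P)
for u,v in [(42,187),(25,185),(12,192),(423,185)]: print(np.round(P[v,u]*1000), I[v,u])
E
```

```text
covertop 8343 c [505.   30.8] s [171.2 128. ] a 89.2 z [65.6 66.6 67.6]
knob 407 c [492.4  33.9] s [19.7 36.7] a 87.1 z [83.7 94.9 96. ]
ledge 1802 c [446.8  40.2] s [229.3  32.2] a 86.5 z [23.7 24.7 27.6]
lipL 954 c [490.  131.1] s [39.9 65.7] a 87.6 z [34.5 35.6 36.8]
lipR 670 c [448.1 -36.1] s [ 48.4 126.7] a 58.9 z [34.7 35.7 39.8]
block 14265 c [487.1  39.2] s [228.4 164. ] a 89.2 z [24.7 66.1 67.8]
tray 7492 c [458.2 308.3] s [170.  137.8] a 78.9 z [ 3.5  4.7 13.7]
trayrim 1148 c [458.  307.2] s [168.3 136.3] a 79.0 z [ 0.8 15.8 17.1]
mat 5641 c [ 461.7 -308.4] s [131.7 193.7] a 14.9 z [1.6 2.8 5.1]
wedge 399 c [ 451.3 -320.6] s [31.8 87.8] a 27.5 z [ 6.3 12.4 18.5]
grip 221 c [ 469.4 -359.8] s [ 14.4 101.3] a 25.5 z [29.7 49.4 68.5]
griptop 57 c [ 469.4 -360.3] s [ 14.1 100.4] a 25.5 z [ 3.7 67.6 72.2]
[ 452. -284.    3.] [129 129 121]
[ 445. -310.   16.] [187 177 172]
[ 449. -316.   45.] [33 31 30]
[450. 296.   4.] [234 238 236]
```

```bash
python3 -m jog '[[[-0.07,-0.94,0],[0,0,-0.5]],[[-0.07,-0.94,0],[0,0,-0.5]],[[-0.07,-0.94,0],[0,0,0]],[[-0.07,-0.94,0],[0,0,0]],[[-0.07,-0.94,0],[0,0,0]]]' >/dev/null && python3 -m jog '[[[-0.07,-0.94,0],[0,0,0]],[[-0.07,-0.94,0],[0,0,0]],[[-0.07,-0.94,0],[0,0,0]],[[-0.07,-0.94,0],[0,0,0]],[[0,-0.8,0],[0,0,0]]]' >/dev/null && python3 -m jog '[[[0,0,0.8],[0,0,-1]],[[0,0,0.8],[0,0,-1]],[[0,0,0],[0,0,-1]],[[0,0,0],[0,0,-1]],[[0,0,0],[0,0,-0.5]]]'
python3 - <<'E'
from h import *
st()
d=cam('wrist','w2'); P=cloud(d,True); np.save('w2.npy',P)
I=d['image'].astype(int); Z=P[...,2]; mn=I.min(-1); mx=I.max(-1)
m=roi(P,.35,.57,-.43,-.2)
rect(m&(mn>150)&(Z>.002)&(Z<.022),'wedge',P); rect(m&(Z>.064)&(Z<.085),'griptop',P);rect(m&(Z>.025)&(Z<.085),'grip',P)
rect(m&(mn>70)&(Z<.05),'mat',P)
E
```

```text
clock: 3.78
eef_pos: [0.4691, -0.3068, 0.169]
tcp_rot: [-0.0, -0.236, 0.972, 0.001]
wrist_force: [0.2, 0.7, 0.3]
width: 1.0
gripper_force: 0.0
t 3.77 p [ 0.4691 -0.3068  0.169 ] F [0.2 0.7 0.3] w 1.0 gf 0.0
[[-0.889, -0.458, -0.001], [-0.458, 0.889, 0.001], [0.001, 0.002, -1.0]]
wedge 14583 c [ 460.2 -306.9] s [130.7 190.5] a 14.9 z [1.8 2.8 9.9]
griptop 401 c [ 457.1 -319.7] s [32.8 18.8] a 24.5 z [70.4 73.3 74.4]
grip 508 c [ 457.3 -320.5] s [32.8 19.1] a 27.9 z [37.  73.  74.2]
mat 20973 c [ 465.6 -305.9] s [144.8 195.2] a 14.8 z [1.6 2.7 5.1]
```

View pics/w2.png

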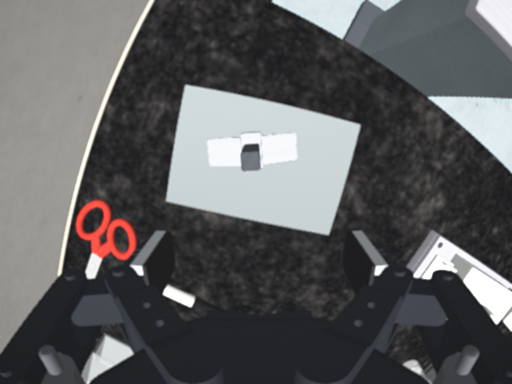

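The wrist view shows the wedge spanning (209,153)–(297,147) with its dark grip at (251,157). It is slightly turned relative to the tool.

```bash
python3 - <<'E'
from h import *
P=np.load('w2.npy'); I=cv2.imread('pics/w2.png').astype(int); Z=P[...,2]; mn=I.min(-1);mx=I.max(-1)
m=roi(P,.35,.55,-.43,-.2)
print(I[150,220],I[110,220])
rect(m&(mn>225)&(Z<.03),'wedge',P)
k=P[m&(Z>.071)&(Z<.078)]; print(np.round(k.mean(0)*1000,1)); print(np.round(cv2.minAreaRect((k[:,:2]*1000).astype(np.float32))[0],1),cv2.minAreaRect((k[:,:2]*1000).astype(np.float32)))
t=np.array([457,-320])/1000-np.array([.4691,-.3068]); print(t)
E
```

```text
[252 250 248] [219 219 209]
wedge 2067 c [ 451.2 -322.5] s [36.5 93.1] a 27.4 z [ 5.4 12.4 18.2]
[ 450.  -324.3   73.3]
[ 450.2 -324.2] ((450.2012634277344, -324.1615295410156), (15.885662078857422, 16.107507705688477), 29.513336181640625)
[-0.0121 -0.0132]
```

```bash
python3 -m jog '[[[0.615,-0.17,0],[0,0,-0.3]],[[0,0,1],[0,0,0]],[[0,0,1],[0,0,0]],[[0,0,1],[0,0,0]],[[0,0,0],[0,0,0]]]' && python3 -m jog '[[[0,0,0],[0,0,0]],[[0,0,0],[0,0,0]],[[0,0,0],[0,0,0]],[[0,0,0],[0,0,0]],[[0,0,0],[0,0,0]]]' 1 90 && python3 -m jog '[[[0,0,0],[0,0,0]],[[0,0,0],[0,0,0]],[[0,0,0],[0,0,0]]]' 
```

```text
clock: 4.45
eef_pos: [0.4476, -0.3215, 0.0454]
tcp_rot: [-0.003, -0.248, 0.969, 0.004]
wrist_force: [-0.0, 0.0, 1.1]
width: 1.0
gripper_force: 0.0
clock: 5.08
eef_pos: [0.4516, -0.3252, 0.0515]
tcp_rot: [0.001, -0.248, 0.969, -0.001]
wrist_force: [0.3, 0.8, 4.5]
width: 0.168
gripper_force: 88.8
clock: 5.45
eef_pos: [0.4517, -0.3252, 0.0515]
tcp_rot: [0.001, -0.248, 0.969, -0.001]
wrist_force: [1.4, -0.2, 5.4]
width: 0.165
gripper_force: 88.8
```

```bash
python3 -m jog '[[[0,0,-0.6],[0,0,0]],[[0,0,-1],[0,0,1]],[[0,0,-1],[0,0,1]],[[0,0,-0.6],[0,0,1]],[[0,0,0],[0,0,1]]]' && python3 -m jog '[[[0,0,0],[0,0,1]],[[0,0,0],[0,0,0.74]],[[-0.32,0.9,0],[0,0,0]],[[-0.32,0.9,0],[0,0,0]],[[-0.32,0.9,0],[0,0,0]]]' && python3 -m jog '[[[0,0.9,0],[0,0,0]],[[0,0.5,0],[0,0,0]],[[0,0,0],[0,0,0]],[[0,0,0],[0,0,0]]]'
python3 - <<'E'
from h import *
st()
d=cam('wrist','w3'); P=cloud(d,True); np.save('w3.npy',P)
I=d['image'].astype(int); Z=P[...,2]; mn=I.min(-1); mx=I.max(-1)
m=roi(P,.38,.58,-.1,.2)
rect(m&(Z>.064)&(Z<.070),'covertop',P)
rect(m&(Z>.092)&(Z<.099),'knobtop',P)
rect(m&(Z>.032)&(Z<.040)&(P[...,1]<-.035),'lipR',P)
rect(m&(Z>.032)&(Z<.040)&(P[...,1]>.1),'lipL',P)
rect(m&(Z>.021)&(Z<.029)&(mn>60),'ledge',P)
E
```

```text
clock: 6.08
eef_pos: [0.4516, -0.3251, 0.1799]
tcp_rot: [0.001, -0.075, 0.997, -0.001]
wrist_force: [0.3, -0.6, -2.4]
width: 0.167
gripper_force: 88.3
clock: 6.7
eef_pos: [0.4885, -0.215, 0.1763]
tcp_rot: [-0.001, -0.0, 1.0, 0.001]
wrist_force: [0.9, 0.9, -2.2]
width: 0.166
gripper_force: 88.4
clock: 7.2
eef_pos: [0.4889, -0.1612, 0.1776]
tcp_rot: [-0.0, -0.0, 1.0, -0.0]
wrist_force: [0.2, -0.4, -2.6]
width: 0.166
gripper_force: 88.5
t 7.2 p [ 0.4889 -0.1612  0.1776] F [ 0.2 -0.4 -2.6] w 0.166 gf 88.5
[[-1.0, -0.0, -0.0], [-0.0, 1.0, -0.001], [0.0, -0.001, -1.0]]
covertop 8071 c [500.4  70.5] s [216.6 115.2] a 88.7 z [65.6 66.6 67.5]
knobtop 314 c [490.8  47.7] s [51.5 25.5] a 73.5 z [67.  95.1 96.1]
lipR 1816 c [479. -54.] s [36.1 76.1] a 89.2 z [34.7 35.7 37.6]
lipL none
ledge 2421 c [491.   47.3] s [248.6 110.2] a 88.8 z [23.6 24.7 26.6]
```

View pics/w3.png

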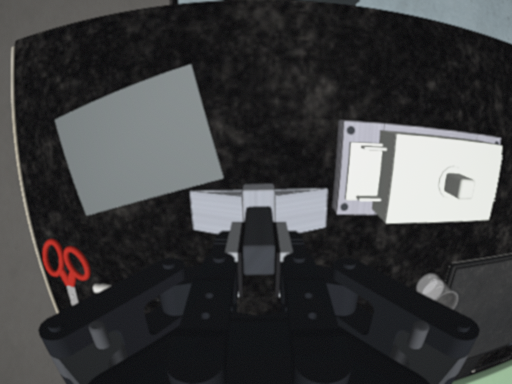

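The wedge is held level with its tip at column 327. The right lip's outer edge is near (347, 143–200).

```bash
cat >> h.py <<'E'
def edges(m,P,axis,first=True,n=5):
    # boundary points of mask m along axis (1: scan columns per row; 0: scan rows per column)
    if axis==0: m=m.T; Q=P.transpose(1,0,2)
    else: Q=P
    out=[]
    for i in range(m.shape[0]):
        j=np.flatnonzero(m[i])
        if len(j)>=n: out.append(Q[i,j[0 if first else -1]])
    return np.array(out)*1000
def line(E,ind,dep):
    x,y=E[:,ind],E[:,dep]; k=np.abs(y-np.median(y))<6; x,y=x[k],y[k]
    for _ in range(3):
        p=np.polyfit(x,y,1); r=y-np.polyval(p,x); k=abs(r)<1.5*max(r.std(),.3); x,y=x[k],y[k]
    return p,len(x),x.min(),x.max()
E
python3 - <<'E'
from h import *
P=np.load('w3.npy'); I=cv2.imread('pics/w3.png').astype(int); Z=P[...,2]; mn=I.min(-1)
m=roi(P,.44,.54,-.09,-.036)&(Z>.0325)&(Z<.038)
E=edges(m,P,1); p,n,a,b=line(E,0,1); print('lipR outer y(x)',p,n,a,b,'at490',np.polyval(p,490))
for f in (True,False):
    E=edges(m,P,0,f); p,n,a,b=line(E,1,0); print('lip side',p,n,'at y=-60',np.polyval(p,-60))
mc=roi(P,.40,.58,-.06,.14)&(Z>.064)&(Z<.0695)
for f in (True,False):
    E=edges(mc,P,0,f); p,n,a,b=line(E,1,0); print('cover side x',p,n,'at 33',np.polyval(p,33))
E=edges(mc,P,1,True); p,n,a,b=line(E,0,1); print('cover R end',p,n,np.polyval(p,490))
E=edges(mc,P,1,False); p,n,a,b=line(E,0,1); print('cover L end',p,n,np.polyval(p,490))
mb=roi(P,.40,.58,-.11,.16)&(Z>.020)&(Z<.028)&(mn>100)
E=edges(mb,P,0,True); p,n,a,b=line(E,1,0); print('block near side',p,n,'at 33',np.polyval(p,33))
E=edges(mb,P,1,True); p,n,a,b=line(E,0,1); print('block R end',p,n,np.polyval(p,490))
k=P[roi(P,.46,.52,0,.07)&(Z>.0935)&(Z<.0975)]*1000; print('knob',np.median(k,0), cv2.minAreaRect(k[:,:2].astype(np.float32)))
# wedge
h=ctrl.get_state()['eef_pos'][2]
mw=roi(P,.44,.56,-.23,-.09)&(Z>.118)&(Z<.15)&(mn>110)
print('wedge z',np.nanpercentile(Z[mw],[2,50,98]))
for f in (True,False):
    E=edges(mw,P,1,f); p,n,a,b=line(E,0,1); print('tip y',p,n,np.polyval(p,480),a,b)
E=edges(mw,P,0,True);p,n,a,b=line(E,1,0); print('wedge near side',p,n)
E
python3 -c "
import cv2;a=cv2.imread('pics/w3.png')[110:260,180:380];cv2.imwrite('pics/w3c.png',cv2.resize(a,None,fx=4,fy=4))"
```

```text
lipR outer y(x) [-2.85517720e-02 -5.81535203e+01] 48 453.3714293699705 511.34671842025546 at490 -72.14388862063721
lip side [3.75169093e-02 4.55670835e+02] 26 at y=-60 453.4198200799734
lip side [-1.88833567e-01  4.98831830e+02] 21 at y=-60 510.1618443417931
cover side x [2.03902646e-02 4.41146039e+02] 77 at 33 441.81891804497224
cover side x [1.86635519e-02 5.26736199e+02] 65 at 33 527.352096139541
cover R end [-1.82333037e-02 -2.84721860e+01] 72 -37.40650476463704
cover L end [-1.21094102e-02  1.10028407e+02] 46 104.09479578067135
block near side [2.08692134e-02 4.34666573e+02] 107 at 33 435.35525706506826
block R end [-2.14003848e-02 -6.63926461e+01] 81 -76.87883462246039
knob [484.35097568  32.74135679  95.26579628] ((484.288330078125, 33.2467041015625), (20.37639808654785, 19.02336311340332), 89.56317901611328)
wedge z [0.13052064 0.13839864 0.14530489]
tip y [ 2.18814719e-02 -2.18170667e+02] 35 -207.66756068398237 476.19597465666044 503.0653849471205
tip y [ 7.98778107e-03 -1.19871160e+02] 29 -116.03702473016818 474.8671759346187 500.7207663285923
wedge near side [-1.97563862e-02  4.71574776e+02] 98
```

```bash
python3 -m jog '[[[0.165,0.7,0],[0,0,0.4]],[[0,0,1],[0,0,0]],[[0,0,1],[0,0,0]],[[0,0,0.3],[0,0,0]],[[0,0,0],[0,0,0]]]' && python3 -m jog '[[[0,0,0],[0,0,0]],[[0,0,0],[0,0,0]]]'
cat > see.py <<'E'
from h import *
import sys
s,r=st(); z0=s['eef_pos'][2]-.049
d=cam('wrist',sys.argv[1]); P=cloud(d,True); np.save(sys.argv[1]+'.npy',P); I=d['image'].astype(int); Z=P[...,2]; mn=I.min(-1)
side=sys.argv[2]
B=R.from_euler('z',-1.15,degrees=True).as_matrix(); c=np.array([.4846,.0334,0])
Q=(P-c)@B    # block frame
sg=1 if side=='L' else -1
Q[...,1]*=sg  # outward positive
q=(s['eef_pos']-c)@B*1000; print('tcp in block',np.round(q,1))
for nm,y0,y1,zt in [('near lip',.077,.104,0),('far lip',-.104,-.077,0)]:
    m=(abs(Q[...,0])<.028)&(Q[...,1]>y0)&(Q[...,1]<y1)&(Z>.03)&(Z<.06)&(mn>140)
    k=Q[m]*1000
    if len(k)>60:
        A=np.c_[k[:,1],np.ones(len(k))]; w=np.ones(len(k),bool)
        for _ in range(4):
            co=np.linalg.lstsq(A[w],k[w,2],rcond=None)[0]; rr=k[:,2]-A@co; w=abs(rr)<1.5
        print(nm,len(k),w.sum(),'med z',np.round(np.median(k[w,2]),2),'slope deg',np.round(np.degrees(np.arctan(co[0])),2),'edge z',np.round(co@[106 if y0>0 else -106,1],2))
m=(abs(Q[...,0])<.040)&(abs(Q[...,1])<.068)&(Z>.062)&(Z<.09)&(mn>140)&~((abs(Q[...,0])<.02)&(abs(Q[...,1])<.03))
k=Q[m]*1000
if len(k)>200:
    A=np.c_[k[:,0],k[:,1],np.ones(len(k))]; w=abs(k[:,2]-np.median(k[:,2]))<6
    for _ in range(5):
        co=np.linalg.lstsq(A[w],k[w,2],rcond=None)[0]; rr=k[:,2]-A@co; w=abs(rr)<1.5
    a=co[1]; print('top n',w.sum(),'centre',np.round(co[2],2),'tilt deg',np.round(np.degrees(np.arctan(a)),2),'=> rise near/far',np.round(co[2]-66.6+106*a,1),np.round(co[2]-66.6-106*a,1))
m=(abs(Q[...,0])<.05)&(Q[...,1]>.10)&(Q[...,1]<.24)&(Z>z0)&(Z<z0+.02)&(mn>110)
if m.sum()>50:
    for f in (True,False):
        E=edges(m,Q,1,f); p,n,a,b=line(E,0,1); print('wedge end',np.round(np.polyval(p,0),1),'yawdeg',np.round(-np.degrees(np.arctan(p[0])),1),n,'x',np.round([a,b],1))
    print('wedge z',np.round(np.percentile(Z[m],[2,98])*1000,1))
E
python3 see.py w4 R
```

```text
clock: 7.88
eef_pos: [0.4818, -0.1328, 0.0854]
tcp_rot: [-0.001, 0.018, 1.0, 0.0]
wrist_force: [-0.1, 0.0, -2.0]
width: 0.167
gripper_force: 88.5
clock: 8.12
eef_pos: [0.4839, -0.1331, 0.088]
tcp_rot: [0.002, 0.017, 1.0, -0.001]
wrist_force: [0.1, -0.5, -2.2]
width: 0.166
gripper_force: 88.5
t 8.12 p [ 0.4839 -0.1331  0.088 ] F [ 0.1 -0.5 -2.2] w 0.166 gf 88.5
[[-0.999, 0.034, 0.003], [0.034, 0.999, -0.001], [-0.004, -0.001, -1.0]]
tcp in block [   2.6 -166.5   88. ]
near lip 2552 2278 med z 35.57 slope deg 0.22 edge z 35.64
top n 7451 centre 66.55 tilt deg 0.0 => rise near/far -0.0 -0.1
wedge end 212.8 yawdeg 0.6 33 x [-10.9  16.1]
wedge end 121.3 yawdeg -0.2 33 x [-10.7  12.9]
wedge z [40.9 55.7]
```

View pics/w4.png

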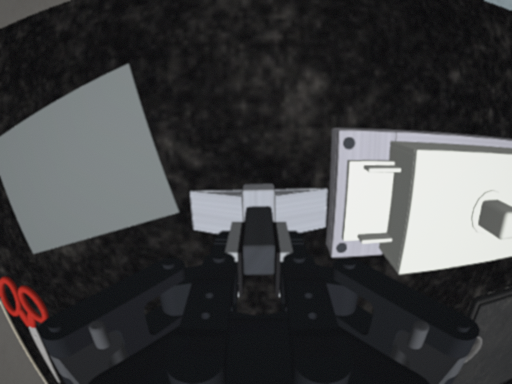

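The wedge tip faces the right lip: it is at column 327, the block end at 331 and the lip at 347. All of it is level.

```bash
python3 -m jog '[[[0.03,0,0.33],[0,0,0]],[[0,0,0],[0,0,0]],[[0,0.22,0],[0,0,0]],[[0,0.22,0],[0,0,0]],[[0,0,0],[0,0,0]]]' && python3 -m jog '[[[0,0,0],[0,0,0]],[[0,0,0],[0,0,0]]]' && python3 see.py w5 R;  python3 -m jog '[[[0,0,0.025],[0,0,0]],[[0,0,0],[0,0,0]]]'; python3 -m jog '[[[0,0,0.025],[0,0,0]],[[0,0,0],[0,0,0]]]'
```

```text
clock: 8.8
eef_pos: [0.4818, -0.1202, 0.0738]
tcp_rot: [-0.0, 0.018, 1.0, -0.008]
wrist_force: [-2.3, -12.8, -2.3]
width: 0.164
gripper_force: 89.0
clock: 9.05
eef_pos: [0.4818, -0.1203, 0.0737]
tcp_rot: [-0.0, 0.018, 1.0, -0.007]
wrist_force: [-1.4, -12.3, -3.9]
width: 0.171
gripper_force: 89.0
t 9.05 p [ 0.4818 -0.1203  0.0737] F [ -1.4 -12.3  -3.9] w 0.171 gf 89.0
[[-0.999, 0.036, -0.001], [0.036, 0.999, -0.015], [0.0, -0.015, -1.0]]
tcp in block [   0.3 -153.8   73.7]
near lip 2991 2699 med z 35.59 slope deg 0.1 edge z 35.62
top n 8603 centre 66.56 tilt deg -0.01 => rise near/far -0.1 -0.0
wedge end 109.4 yawdeg -0.1 43 x [-47.9  44.9]
wedge end 100.4 yawdeg 0.2 88 x [-36.8  37.2]
wedge z [24.9 41.4]
clock: 9.35
eef_pos: [0.482, -0.1205, 0.0733]
tcp_rot: [0.0, 0.018, 1.0, -0.007]
wrist_force: [-2.3, -12.9, -1.1]
width: 0.165
gripper_force: 89.2
clock: 9.6
eef_pos: [0.4825, -0.1206, 0.0728]
tcp_rot: [0.001, 0.018, 1.0, -0.008]
wrist_force: [-1.9, -13.3, 0.3]
width: 0.17
gripper_force: 89.4
```

```bash
python3 -m jog '[[[0,-0.25,0],[0,0,0]],[[0,0,-0.06],[0,0,0]],[[0,0,0],[0,0,0]],[[0,0,0],[0,0,0]]]' && python3 see.py w6 R
```

```text
clock: 10.1
eef_pos: [0.4814, -0.1241, 0.073]
tcp_rot: [-0.0, 0.017, 1.0, 0.0]
wrist_force: [-1.1, 0.2, -2.0]
width: 0.167
gripper_force: 89.0
t 10.1 p [ 0.4814 -0.1241  0.073 ] F [-1.1  0.2 -2. ] w 0.167 gf 89.0
[[-0.999, 0.033, -0.0], [0.033, 0.999, 0.001], [0.0, 0.001, -1.0]]
tcp in block [  -0.  -157.5   73. ]
near lip 2927 2631 med z 35.57 slope deg 0.02 edge z 35.58
top n 8196 centre 66.55 tilt deg 0.01 => rise near/far -0.0 -0.1
wedge end 109.7 yawdeg 0.2 55 x [-48.9  44. ]
wedge end 100.4 yawdeg -0.1 96 x [-49.   36.9]
wedge z [24.2 40.6]
```

```bash
python3 -m jog '[[[0,0,-0.065],[0,0,-0.14]],[[0,0,0],[0,0,0]],[[0,0.11,0],[0,0,0]],[[0,0.11,0],[0,0,0]],[[0,0,0],[0,0,0]]]' && python3 -m jog '[[[0,0,0],[0,0,0]],[[0,0,0],[0,0,0]]]' && python3 see.py w7 R
```

```text
clock: 10.78
eef_pos: [0.4816, -0.1155, 0.0756]
tcp_rot: [-0.0, 0.011, 1.0, 0.0]
wrist_force: [0.3, 0.5, -2.1]
width: 0.167
gripper_force: 89.0
clock: 11.02
eef_pos: [0.4817, -0.116, 0.0757]
tcp_rot: [0.0, 0.011, 1.0, -0.0]
wrist_force: [0.5, -0.4, -4.0]
width: 0.165
gripper_force: 89.0
t 11.03 p [ 0.4817 -0.116   0.0757] F [ 0.5 -0.4 -4. ] w 0.165 gf 89.0
[[-1.0, 0.022, 0.0], [0.022, 1.0, -0.0], [-0.0, -0.0, -1.0]]
tcp in block [ 1.000e-01 -1.494e+02  7.570e+01]
near lip 2962 2663 med z 35.56 slope deg 0.01 edge z 35.57
top n 8926 centre 66.55 tilt deg 0.01 => rise near/far -0.0 -0.1
wedge end 180.1 yawdeg 0.4 3 x [-13.9  14.2]
wedge end 100.3 yawdeg 0.1 74 x [-29.7  29.1]
wedge z [28.8 43.4]
```

```bash
for i in 1; do python3 -m jog '[[[0,0,0.03],[0,0,0]],[[0,0,0],[0,0,0]]]'; python3 -m jog '[[[0,0,0.02],[0,0,0]],[[0,0,0],[0,0,0]]]';python3 -m jog '[[[0,0,0.02],[0,0,0]],[[0,0,0],[0,0,0]]]'; done | grep -E 'eef|force'
```

```text
eef_pos: [0.4815, -0.116, 0.0743]
wrist_force: [0.2, 1.2, -2.4]
gripper_force: 89.0
eef_pos: [0.4816, -0.1159, 0.0736]
wrist_force: [0.1, -0.5, -2.9]
gripper_force: 89.0
eef_pos: [0.4818, -0.116, 0.0734]
wrist_force: [-0.4, 0.3, 0.3]
gripper_force: 89.3
```

```bash
python3 -m jog '[[[0,0.1,0.02],[0,0,0]],[[0,0.1,0],[0,0,0]],[[0,0.1,0],[0,0,0]],[[0,0.1,0],[0,0,0]],[[0,0,0],[0,0,0]]]' && python3 -m jog '[[[0,0,0],[0,0,0]],[[0,0,0],[0,0,0]]]' && python3 see.py w8 R
```

```text
clock: 12.45
eef_pos: [0.4833, -0.1009, 0.0735]
tcp_rot: [0.002, 0.011, 1.0, -0.001]
wrist_force: [1.1, -4.3, 5.7]
width: 0.165
gripper_force: 90.1
clock: 12.7
eef_pos: [0.4833, -0.1009, 0.0735]
tcp_rot: [0.002, 0.011, 1.0, -0.001]
wrist_force: [1.1, -3.4, 5.9]
width: 0.166
gripper_force: 90.1
t 12.7 p [ 0.4833 -0.1009  0.0735] F [ 1.1 -3.4  5.9] w 0.166 gf 90.1
[[-1.0, 0.022, 0.003], [0.022, 1.0, -0.002], [-0.003, -0.002, -1.0]]
tcp in block [   1.4 -134.3   73.5]
near lip 3211 2923 med z 38.46 slope deg 0.99 edge z 38.72
top n 10638 centre 67.81 tilt deg 1.04 => rise near/far 3.1 -0.7
wedge end 106.5 yawdeg 4.6 36 x [-48.8  23.3]
wedge end 100.4 yawdeg 0.2 84 x [-48.2  25.5]
wedge z [24.8 41.2]
```

View pics/w8.png

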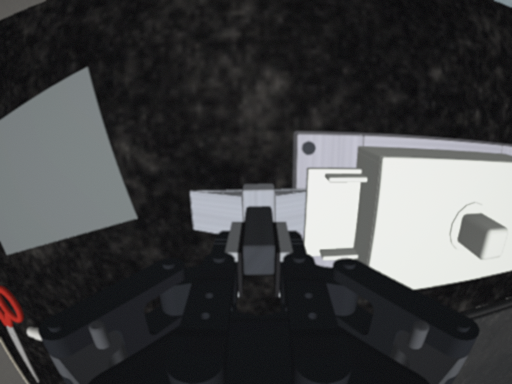

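The blade is under the right lip (tip hidden at about column 305), and the right end is up about 3 mm.

```bash
python3 -m jog '[[[0,0.06,0],[0,0,0]],[[0,0.06,0],[0,0,0]],[[0,0,0],[0,0,0]],[[0,0,0],[0,0,0]]]' && python3 see.py w9 R && python3 -m jog '[[[0,-0.2,0],[0,0,0]],[[0,-0.3,0],[0,0,0]],[[0,-0.4,0],[0,0,0]],[[0,-0.4,0],[0,0,0]],[[0,0,0],[0,0,0]]]' && python3 -m jog '[[[0,0,0],[0,0,0]],[[0,0,0],[0,0,0]]]' && python3 see.py w10 R
```

```text
clock: 13.25
eef_pos: [0.4834, -0.0963, 0.0735]
tcp_rot: [0.001, 0.011, 1.0, -0.001]
wrist_force: [0.6, -4.9, 5.1]
width: 0.164
gripper_force: 90.1
t 13.25 p [ 0.4834 -0.0963  0.0735] F [ 0.6 -4.9  5.1] w 0.164 gf 90.1
[[-1.0, 0.022, 0.003], [0.022, 1.0, -0.003], [-0.003, -0.003, -1.0]]
tcp in block [   1.4 -129.7   73.5]
near lip 3212 2894 med z 40.01 slope deg 1.63 edge z 40.46
top n 11183 centre 68.53 tilt deg 1.56 => rise near/far 4.8 -1.0
wedge end 109.3 yawdeg -1.1 24 x [-48.1 -13.6]
wedge end 100.4 yawdeg 0.1 83 x [-48.2  14.1]
wedge z [24.7 41.4]
clock: 13.92
eef_pos: [0.4799, -0.1476, 0.0706]
tcp_rot: [-0.001, 0.012, 1.0, 0.001]
wrist_force: [-0.1, 0.4, -2.3]
width: 0.163
gripper_force: 89.0
clock: 14.18
eef_pos: [0.4806, -0.1466, 0.0716]
tcp_rot: [-0.0, 0.011, 1.0, 0.0]
wrist_force: [-0.2, 0.5, -1.8]
width: 0.165
gripper_force: 89.0
t 14.18 p [ 0.4806 -0.1466  0.0716] F [-0.2  0.5 -1.8] w 0.165 gf 89.0
[[-1.0, 0.021, -0.001], [0.021, 1.0, 0.001], [0.001, 0.001, -1.0]]
tcp in block [  -0.4 -180.    71.6]
near lip 2674 2432 med z 39.91 slope deg 1.34 edge z 40.24
top n 5921 centre 68.46 tilt deg 1.56 => rise near/far 4.7 -1.0
wedge end 110.0 yawdeg -0.0 71 x [-49.4  38.1]
wedge end 100.4 yawdeg 0.0 96 x [-49.7  30.7]
wedge z [23.6 40.6]
```

```bash
python3 -m jog '[[[0,0,-1],[0,0,0]],[[0,0,-1],[0,0,0]],[[0,0.5,-0.46],[0,0,0]],[[0,1,0],[0,0,0]],[[0,1,0],[0,0,0]]]' >/dev/null && python3 -m jog '[[[0,1,0],[0,0,0]],[[0,1,0],[0,0,0]],[[0,1,0],[0,0,0]],[[0,1,0],[0,0,0]],[[0,1,0],[0,0,0]]]' > /dev/null&& python3 -m jog '[[[0,1,0],[0,0,0]],[[0,0.2,0],[0,0,0]],[[0,0,1],[0,0,0]],[[0,0,0.9],[0,0,0]],[[0,0,0],[0,0,0]]]' && python3 -m jog '[[[0,0,0],[0,0,0]],[[0,0,0],[0,0,0]]]' && python3 see.py w11 L
```

```text
clock: 16.1
eef_pos: [0.4844, 0.1998, 0.0902]
tcp_rot: [-0.005, 0.011, 1.0, -0.001]
wrist_force: [-0.5, -0.4, -1.2]
width: 0.168
gripper_force: 89.0
clock: 16.35
eef_pos: [0.4902, 0.2011, 0.0969]
tcp_rot: [0.002, 0.011, 1.0, 0.001]
wrist_force: [0.0, 0.2, -2.4]
width: 0.167
gripper_force: 89.1
t 16.35 p [0.4902 0.2011 0.0969] F [ 0.   0.2 -2.4] w 0.167 gf 89.1
[[-1.0, 0.022, 0.004], [0.022, 1.0, 0.001], [-0.004, 0.001, -1.0]]
tcp in block [  2.2 167.8  96.9]
near lip 2393 2098 med z 35.13 slope deg -1.54 edge z 34.74
top n 8147 centre 68.55 tilt deg -1.52 => rise near/far -0.9 4.8
wedge end 121.5 yawdeg -0.5 31 x [-11.4  14.6]
wedge end 213.1 yawdeg -0.3 34 x [-12.6  14.4]
wedge z [49.7 64.7]
```

View pics/w11.png

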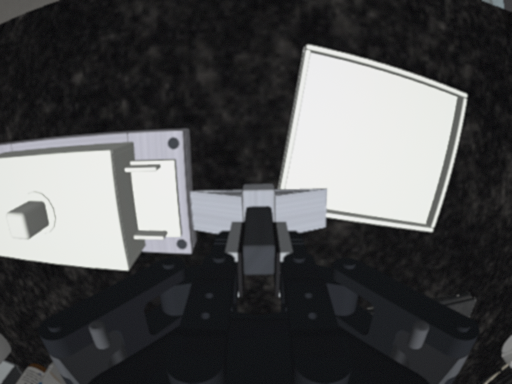

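The wedge tip (192,205) faces the left lip edge at column 180. The tray's right edge passes under the outer blade, which clears it in height.

```bash
python3 -m jog '[[[0.05,0,0.5],[0,0,0]],[[0,0,0],[0,0,0]],[[0,0,0],[0,0,0]]]' | grep eef
```

```text
eef_pos: [0.4872, 0.2009, 0.0756]
```

```bash
python3 -m jog '[[[0,0,0.02],[0,0,0]],[[0,-0.2,0],[0,0,0]],[[0,0,0],[0,0,0]]]' | grep -E 'eef|wrist'; python3 -m jog '[[[0,-0.12,0],[0,0,0]],[[0,-0.12,0],[0,0,0]],[[0,0,0],[0,0,0]],[[0,0,0],[0,0,0]]]' | grep -E 'eef|wrist'; python3 see.py w12 L
```

```text
eef_pos: [0.4866, 0.1922, 0.0739]
wrist_force: [0.4, 0.1, -2.5]
eef_pos: [0.4862, 0.1832, 0.0737]
wrist_force: [-0.8, -0.6, -2.3]
t 17.65 p [0.4862 0.1832 0.0737] F [-0.8 -0.6 -2.3] w 0.164 gf 89.1
[[-1.0, 0.022, -0.0], [0.022, 1.0, 0.0], [0.0, 0.0, -1.0]]
tcp in block [ -1.4 149.8  73.7]
near lip 2981 2652 med z 35.1 slope deg -1.73 edge z 34.67
top n 9404 centre 68.54 tilt deg -1.51 => rise near/far -0.9 4.7
wedge end 100.4 yawdeg 0.2 86 x [-49.1  29.1]
wedge end 110.9 yawdeg 0.6 42 x [-47.5  35.1]
wedge z [24.9 41.3]
```

```bash
python3 -m jog '[[[0,0,0.03],[0,0,0]],[[0,0,0],[0,0,0]]]' | grep -E 'eef|wrist'; python3 -m jog '[[[0,-0.1,0],[0,0,0]],[[0,-0.1,0],[0,0,0]],[[0,-0.1,0],[0,0,0]],[[0,-0.1,0],[0,0,0]],[[0,-0.1,0],[0,0,0]]]' | grep -E 'eef|wrist';python3 -m jog '[[[0,0,0],[0,0,0]],[[0,0,0],[0,0,0]]]' | grep -E 'eef|wrist'; python3 see.py w13 L
```

```text
eef_pos: [0.4865, 0.1835, 0.0734]
wrist_force: [-1.3, 0.4, 2.9]
eef_pos: [0.487, 0.1648, 0.0737]
wrist_force: [0.3, 4.6, 4.5]
eef_pos: [0.4869, 0.1637, 0.0735]
wrist_force: [0.8, 4.1, 5.3]
t 18.82 p [0.4869 0.1637 0.0735] F [0.8 4.1 5.3] w 0.168 gf 90.1
[[-1.0, 0.022, 0.003], [0.022, 1.0, 0.001], [-0.003, 0.001, -1.0]]
tcp in block [ -0.3 130.3  73.5]
near lip 3111 2807 med z 41.21 slope deg 0.72 edge z 41.43
top n 11540 centre 70.95 tilt deg 0.8 => rise near/far 5.8 2.9
wedge end 100.3 yawdeg 0.6 68 x [-38.3   9.8]
wedge end 111.1 yawdeg -0.5 27 x [-49.2 -15.4]
wedge z [24.8 42.1]
```

```bash
python3 -m jog '[[[0,0.3,0],[0,0,0]],[[0,0.5,0],[0,0,0]],[[0,0.5,0],[0,0,0]],[[0,0,-1],[0,0,0]],[[0,0,-1],[0,0,0]]]' >/dev/null && python3 -m jog '[[[0,-0.5,-0.5],[0,0,0]],[[0,-1,0],[0,0,0]],[[0,-1,0],[0,0,0]],[[0,-1,0],[0,0,0]],[[0,-1,0],[0,0,0]]]' > /dev/null&& python3 -m jog '[[[0,-1,0],[0,0,0]],[[0,-1,0],[0,0,0]],[[0,-1,0],[0,0,0]],[[0,-1,0],[0,0,0]],[[0,-0.25,0],[0,0,0]]]' >/dev/null&& python3 -m jog '[[[0,0,1],[0,0,0]],[[0,0,0.9],[0,0,0]],[[0,0,0.3],[0,0,0]],[[0,0,0],[0,0,0]],[[0,0,0],[0,0,0]]]' && python3 see.py w14 R
```

```text
clock: 21.38
eef_pos: [0.4804, -0.1348, 0.0861]
tcp_rot: [0.001, 0.011, 1.0, -0.001]
wrist_force: [0.2, -0.8, -1.7]
width: 0.166
gripper_force: 89.2
t 21.38 p [ 0.4804 -0.1348  0.0861] F [ 0.2 -0.8 -1.7] w 0.166 gf 89.2
[[-1.0, 0.021, 0.002], [0.021, 1.0, -0.001], [-0.002, -0.001, -1.0]]
tcp in block [  -0.8 -168.3   86.1]
near lip 2610 2361 med z 38.61 slope deg -1.02 edge z 38.35
top n 7245 centre 70.84 tilt deg -0.75 => rise near/far 2.9 5.6
wedge end 214.3 yawdeg 0.6 16 x [-14.1  13.4]
wedge end 100.3 yawdeg 0.1 68 x [-29.3  29.5]
wedge z [37.8 53.8]
```

```bash
python3 -m jog '[[[0,0,0.27],[0,0,0]],[[0,0,0],[0,0,0]],[[0,0.2,0],[0,0,0]],[[0,0.14,0],[0,0,0]],[[0,0.14,0],[0,0,0]]]' | grep -E 'eef|wrist';  python3 -m jog '[[[0,0,0],[0,0,0]],[[0,0,0],[0,0,0]]]' | grep -E 'eef|wrist'; python3 -m jog '[[[0,0,0.025],[0,0,0]],[[0,0,0],[0,0,0]]]' | grep -E 'eef|wrist'
```

```text
eef_pos: [0.4798, -0.1149, 0.0739]
wrist_force: [0.1, -0.2, -2.9]
eef_pos: [0.4798, -0.1155, 0.0738]
wrist_force: [-0.2, 0.1, -3.0]
eef_pos: [0.48, -0.1158, 0.0734]
wrist_force: [-0.6, 0.3, 1.0]
```

```bash
python3 -m jog '[[[0,0.1,0.02],[0,0,0]],[[0,0.1,0],[0,0,0]],[[0,0.1,0],[0,0,0]],[[0,0.1,0],[0,0,0]],[[0,0.1,0],[0,0,0]]]' | grep -E 'eef|wrist';python3 -m jog '[[[0,0.1,0],[0,0,0]],[[0,0.1,0],[0,0,0]],[[0,0,0],[0,0,0]],[[0,0,0],[0,0,0]]]' | grep -E 'eef|wrist'; python3 see.py w15 R
```

```text
eef_pos: [0.4816, -0.0976, 0.0737]
wrist_force: [-0.0, -5.5, 4.7]
eef_pos: [0.4818, -0.0887, 0.0735]
wrist_force: [0.9, -4.5, 5.0]
t 23.68 p [ 0.4818 -0.0887  0.0735] F [ 0.9 -4.5  5. ] w 0.166 gf 90.3
[[-1.0, 0.022, 0.004], [0.022, 1.0, -0.003], [-0.004, -0.003, -1.0]]
tcp in block [  -0.3 -122.1   73.5]
near lip 2947 2691 med z 43.16 slope deg 0.78 edge z 43.39
top n 11741 centre 72.67 tilt deg 0.94 => rise near/far 7.8 4.3Traceback (most recent call last):
  File "see.py", line 29, in <module>
    E=edges(m,Q,1,f); p,n,a,b=line(E,0,1); print('wedge end',np.round(np.polyval(p,0),1),'yawdeg',np.round(-np.degrees(np.arctan(p[0])),1),n,'x',np.round([a,b],1))
                              ~~~~^^^^^^^
  File "h.py", line 39, in line
    p=np.polyfit(x,y,1); r=y-np.polyval(p,x); k=abs(r)<1.5*max(r.std(),.3); x,y=x[k],y[k]
    raise TypeError("expected non-empty vector for x")
TypeError: expected non-empty vector for x
```

```bash
sed -i '/^m=(abs(Q\[...,0\])<.05)/,$d' see.py; python3 -m jog '[[[0,-0.3,0],[0,0,0]],[[0,-0.6,0],[0,0,0]],[[0,-0.6,0],[0,0,0]],[[0,0,-1],[0,0,0]],[[0,0,-1],[0,0,0]]]' >/dev/null && python3 -m jog '[[[0,0.5,-0.5],[0,0,0]],[[0,1,0],[0,0,0]],[[0,1,0],[0,0,0]],[[0,1,0],[0,0,0]],[[0,1,0],[0,0,0]]]' > /dev/null&& python3 -m jog '[[[0,1,0],[0,0,0]],[[0,1,0],[0,0,0]],[[0,1,0],[0,0,0]],[[0,1,0],[0,0,0]],[[0,0.3,0],[0,0,0]]]' >/dev/null&& python3 -m jog '[[[0,0,1],[0,0,0]],[[0,0,0.9],[0,0,0]],[[0,0,0.3],[0,0,0]],[[0,0,0],[0,0,0]],[[0,0,0],[0,0,0]]]' && python3 see.py w16 L
```

```text
clock: 26.22
eef_pos: [0.4879, 0.2046, 0.0856]
tcp_rot: [0.001, 0.011, 1.0, 0.0]
wrist_force: [-0.2, 0.1, -2.1]
width: 0.165
gripper_force: 89.2
t 26.23 p [0.4879 0.2046 0.0856] F [-0.2  0.1 -2.1] w 0.165 gf 89.2
[[-1.0, 0.022, 0.003], [0.022, 1.0, 0.001], [-0.003, 0.001, -1.0]]
tcp in block [-1.000e-01  1.712e+02  8.560e+01]
near lip 2598 2326 med z 40.26 slope deg -1.14 edge z 39.99
top n 7339 centre 72.7 tilt deg -0.89 => rise near/far 4.5 7.7
```

```bash
python3 -m jog '[[[0,0,0.27],[0,0,0]],[[0,0,0],[0,0,0]],[[0,-0.25,0],[0,0,0]],[[0,-0.15,0],[0,0,0]],[[0,-0.14,0],[0,0,0]]]' | grep -E 'eef|wrist';  python3 -m jog '[[[0,0,0],[0,0,0]],[[0,0,0.03],[0,0,0]],[[0,0,0],[0,0,0]]]' | grep -E 'eef|wrist'; python3 -m jog '[[[0,-0.1,0.02],[0,0,0]],[[0,-0.1,0],[0,0,0]],[[0,-0.1,0],[0,0,0]],[[0,-0.1,0],[0,0,0]],[[0,-0.1,0],[0,0,0]]]' | grep -E 'eef|wrist';python3 -m jog '[[[0,-0.1,0],[0,0,0]],[[0,-0.1,0],[0,0,0]],[[0,0,0],[0,0,0]],[[0,0,0],[0,0,0]]]' | grep -E 'eef|wrist'; python3 see.py w17 L
```

```text
eef_pos: [0.4867, 0.1832, 0.0738]
wrist_force: [1.0, -0.6, -1.9]
eef_pos: [0.4867, 0.1822, 0.0732]
wrist_force: [-1.8, -1.6, 4.7]
eef_pos: [0.4882, 0.1656, 0.0737]
wrist_force: [0.8, 5.3, 5.7]
eef_pos: [0.488, 0.1565, 0.0736]
wrist_force: [1.4, 3.1, 6.7]
t 28.4 p [0.488  0.1565 0.0736] F [1.4 3.1 6.7] w 0.168 gf 90.5
[[-1.0, 0.021, 0.006], [0.021, 1.0, 0.004], [-0.006, 0.004, -1.0]]
tcp in block [  1.  123.2  73.6]
near lip 3020 2731 med z 44.25 slope deg 0.49 edge z 44.39
top n 12361 centre 74.28 tilt deg 0.63 => rise near/far 8.8 6.5
```

```bash
python3 -m jog '[[[0,-0.06,0],[0,0,0]],[[0,0,0],[0,0,0]],[[0,0,0],[0,0,0]]]' | grep -E 'eef|wrist'; python3 see.py w18 L; python3 -m jog '[[[0,0.3,0],[0,0,0]],[[0,0.6,0],[0,0,0]],[[0,0.6,0],[0,0,0]],[[0,0,-1],[0,0,0]],[[0,0,-1],[0,0,0]]]' >/dev/null && python3 -m jog '[[[0,-0.5,-0.5],[0,0,0]],[[0,-1,0],[0,0,0]],[[0,-1,0],[0,0,0]],[[0,-1,0],[0,0,0]],[[0,-1,0],[0,0,0]]]' > /dev/null&& python3 -m jog '[[[0,-1,0],[0,0,0]],[[0,-1,0],[0,0,0]],[[0,-1,0],[0,0,0]],[[0,-1,0],[0,0,0]],[[0,-0.25,0],[0,0,0]]]' >/dev/null&& python3 -m jog '[[[0,0,1],[0,0,0]],[[0,0,0.9],[0,0,0]],[[0,0,0.3],[0,0,0]],[[0,0,0],[0,0,0]],[[0,0,0],[0,0,0]]]' && python3 see.py w19 R
```

```text
eef_pos: [0.488, 0.1541, 0.0736]
wrist_force: [0.8, 2.4, 6.1]
t 28.82 p [0.488  0.1541 0.0736] F [0.8 2.4 6.1] w 0.166 gf 90.5
[[-1.0, 0.021, 0.006], [0.021, 1.0, 0.004], [-0.006, 0.004, -1.0]]
tcp in block [  0.9 120.8  73.6]
near lip 2932 2648 med z 45.14 slope deg 0.81 edge z 45.38
top n 12608 centre 74.64 tilt deg 0.97 => rise near/far 9.8 6.2
clock: 31.38
eef_pos: [0.4805, -0.1377, 0.0849]
tcp_rot: [0.001, 0.011, 1.0, -0.001]
wrist_force: [0.2, -0.3, -2.4]
width: 0.167
gripper_force: 89.3
t 31.38 p [ 0.4805 -0.1377  0.0849] F [ 0.2 -0.3 -2.4] w 0.167 gf 89.3
[[-1.0, 0.021, 0.003], [0.021, 1.0, -0.001], [-0.003, -0.001, -1.0]]
tcp in block [  -0.6 -171.2   84.9]
near lip 2660 2394 med z 42.03 slope deg -1.05 edge z 41.76
top n 6973 centre 74.56 tilt deg -0.96 => rise near/far 6.2 9.7
```

```bash
python3 -m jog '[[[0,0,0.255],[0,0,0]],[[0,0,0],[0,0,0]],[[0,0.25,0],[0,0,0]],[[0,0.15,0],[0,0,0]],[[0,0.14,0],[0,0,0]]]' | grep -E 'eef|wrist';  python3 -m jog '[[[0,0,0],[0,0,0]],[[0,0,0.03],[0,0,0]],[[0,0,0],[0,0,0]]]' | grep -E 'eef|wrist'; python3 -m jog '[[[0,0.1,0.02],[0,0,0]],[[0,0.1,0],[0,0,0]],[[0,0.1,0],[0,0,0]],[[0,0.1,0],[0,0,0]],[[0,0.1,0],[0,0,0]]]' | grep -E 'eef|wrist';python3 -m jog '[[[0,0.1,0],[0,0,0]],[[0,0.1,0],[0,0,0]],[[0,0.06,0],[0,0,0]],[[0,0,0],[0,0,0]],[[0,0,0],[0,0,0]]]' | grep -E 'eef|wrist'; python3 see.py w20 R
```

```text
eef_pos: [0.4798, -0.1203, 0.0739]
wrist_force: [-1.7, -14.0, -1.1]
eef_pos: [0.4804, -0.1158, 0.0733]
wrist_force: [-2.2, -0.1, 6.1]
eef_pos: [0.4825, -0.0969, 0.0735]
wrist_force: [-0.5, -2.4, 6.9]
eef_pos: [0.4828, -0.0868, 0.0735]
wrist_force: [0.9, -2.3, 6.2]
t 33.67 p [ 0.4828 -0.0868  0.0735] F [ 0.9 -2.3  6.2] w 0.167 gf 90.7
[[-1.0, 0.022, 0.006], [0.022, 1.0, -0.003], [-0.006, -0.003, -1.0]]
tcp in block [   0.6 -120.2   73.5]
near lip 2946 2674 med z 44.32 slope deg -0.21 edge z 44.27
top n 12081 centre 75.49 tilt deg -0.1 => rise near/far 8.7 9.1
```

```bash
python3 -m jog '[[[0,0.04,0],[0,0,0]],[[0,0,0],[0,0,0]],[[0,0,0],[0,0,0]],[[0,0,0],[0,0,0]]]' | grep -E 'eef|wrist'; python3 see.py w21 R; python3 -m jog '[[[0,-0.3,0],[0,0,0]],[[0,-0.6,0],[0,0,0]],[[0,-0.6,0],[0,0,0]],[[0,0,-0.5],[0,0,0]],[[0,0,0],[0,0,0]]]' >/dev/null; python3 see.py w22 R
```

```text
eef_pos: [0.4828, -0.0851, 0.0735]
wrist_force: [-0.2, -2.8, 6.1]
t 34.23 p [ 0.4828 -0.0851  0.0735] F [-0.2 -2.8  6.1] w 0.165 gf 90.7
[[-1.0, 0.022, 0.006], [0.022, 1.0, -0.003], [-0.006, -0.003, -1.0]]
tcp in block [   0.6 -118.5   73.5]
near lip 2859 2597 med z 44.9 slope deg -0.23 edge z 44.84
top n 12256 centre 75.74 tilt deg 0.14 => rise near/far 9.4 8.9
t 34.9 p [ 0.4802 -0.1441  0.0918] F [ 0.1  0.7 -2.5] w 0.169 gf 89.6
[[-1.0, 0.022, 0.003], [0.022, 1.0, -0.0], [-0.003, -0.0, -1.0]]
tcp in block [  -0.9 -177.5   91.8]
near lip 2493 2251 med z 44.93 slope deg -0.01 edge z 44.94
top n 6443 centre 75.7 tilt deg 0.14 => rise near/far 9.4 8.8
```

View pics/w22.png

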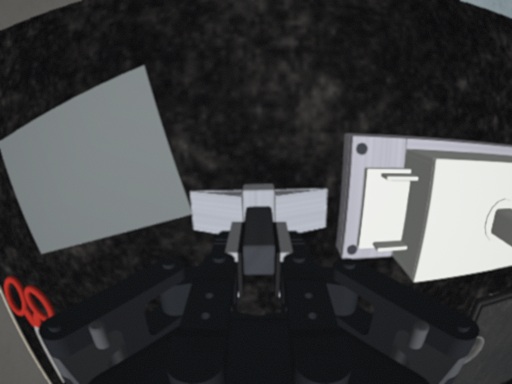

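```bash
python3 -m jog '[[[0.1,-1,0],[0,0,0]],[[0.1,-1,0],[0,0,0]],[[0.1,-1,0],[0,0,0]],[[0.1,-1,0],[0,0,0]],[[0,-0.07,0],[0,0,-0.8]]]' >/dev/null; python3 -m jog '[[[0,0,0.4],[0,0,-0.8]],[[0,0,0.4],[0,0,-0.8]],[[0,0,0],[0,0,-0.8]],[[0,0,0],[0,0,0]],[[0,0,0],[0,0,0]]]'; python3 - <<'E'
from h import *
d=cam('wrist','w23'); P=cloud(d,True); I=d['image'].astype(int); Z=P[...,2]; mn=I.min(-1)
m=roi(P,.35,.57,-.43,-.18)
rect(m&(mn>100)&(Z<.05),'mat',P)
E
```

```text
clock: 36.2
eef_pos: [0.4595, -0.3059, 0.0585]
tcp_rot: [-0.0, -0.128, 0.992, 0.0]
wrist_force: [-0.1, -0.3, -2.2]
width: 0.162
gripper_force: 89.6
mat 34830 c [ 455.7 -309.2] s [122.1 193.2] a 14.8 z [ 1.8  2.7 16.2]
```

```bash
python3 -m jog '[[[0,0,0.15],[0,0,0]],[[0,0,0],[0,0,0]],[[0,0,0],[0,0,0]]]'|grep -E 'eef|wrist'; python3 -m jog '[[[0,0,0.025],[0,0,0]],[[0,0,0],[0,0,0]]]'|grep -E 'eef|wrist'
```

```text
eef_pos: [0.4594, -0.3062, 0.0528]
wrist_force: [-0.4, -1.1, -2.1]
eef_pos: [0.4595, -0.3063, 0.0519]
wrist_force: [0.2, 0.1, -2.6]
```

```bash
python3 -m jog '[[[0,0,0.012],[0,0,0]],[[0,0,0],[0,0,0]]]'|grep -E 'eef|wrist'; python3 -m jog '[[[0,0,0],[0,0,0]],[[0,0,0],[0,0,0]],[[0,0,0],[0,0,0]],[[0,0,0],[0,0,0]],[[0,0,0],[0,0,0]]]' 0|grep -E 'eef|wrist|width'; python3 -m jog '[[[0,0,-0.5],[0,0,0]],[[0,0,-1],[0,0,0]],[[0,0,-1],[0,0,0]],[[0,0,-0.5],[0,0,1]],[[0,0,0],[0,0,1]]]' >/dev/null;  python3 -m jog '[[[0,0,0],[0,0,1]],[[0,0,0],[0,0,0.25]],[[0,1,0],[0,0,0]],[[0,1,0],[0,0,0]],[[0,1,0],[0,0,0]]]'|grep -E 'eef|wrist|width'
python3 - <<'E'
from h import *
st()
d=cam('wrist','w24'); P=cloud(d,True); I=d['image'].astype(int); Z=P[...,2]; mn=I.min(-1)
m=roi(P,.35,.57,-.43,-.18)
rect(m&(mn>100)&(Z<.05),'mat',P); k=P[m&(Z>.070)&(Z<.078)]*1000; print('grip top',np.median(k,0))
E
```

```text
eef_pos: [0.4595, -0.3064, 0.0515]
wrist_force: [0.8, -0.0, -1.8]
eef_pos: [0.4595, -0.3063, 0.0515]
wrist_force: [0.1, 0.4, 0.3]
width: 1.001
eef_pos: [0.4625, -0.1853, 0.1713]
wrist_force: [0.7, 0.2, 0.7]
width: 1.001
t 39.0 p [ 0.4625 -0.1853  0.1713] F [0.7 0.2 0.7] w 1.001 gf 0.0
[[-1.0, 0.026, 0.0], [0.026, 1.0, 0.0], [-0.0, 0.0, -1.0]]
mat 16307 c [ 461.  -308.2] s [130.6 190.4] a 14.9 z [1.7 2.7 4.3]
grip top [ 457.9717256  -305.25936389   73.36875409]
```

View pics/w24.png

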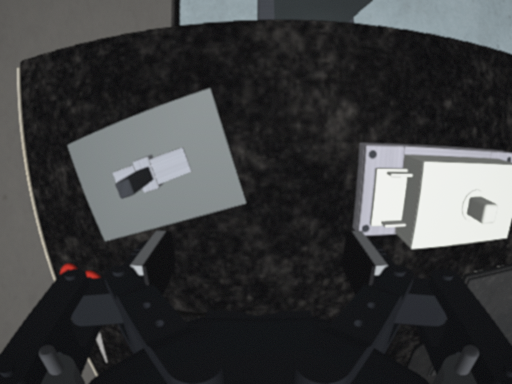

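The wedge stands at the mat's centre (150,175). The cover's knob is at (480,207), next to grasp.

```bash
python3 -m jog '[[[-0.1,1,0],[0,0,0]],[[-0.1,1,0],[0,0,0]],[[-0.1,1,0],[0,0,0]],[[-0.11,1,0],[0,0,0]],[[0,1,0],[0,0,0]]]' >/dev/null; python3 -m jog '[[[0,0.48,0],[0,0,-0.07]],[[0,0,0],[0,0,0]],[[0,0,0],[0,0,0]]]'|grep -E 'eef'; python3 - <<'E'
from h import *
d=cam('wrist','w25'); P=cloud(d,True); Z=P[...,2]
k=P[roi(P,.44,.53,-.01,.08)&(Z>.1015)&(Z<.108)]*1000; print(np.median(k,0),cv2.minAreaRect(k[:,:2].astype(np.float32)))
E
```

```text
eef_pos: [0.4848, 0.0317, 0.1713]
[483.75717645  34.47109117 104.44420833] ((484.2557678222656, 34.535152435302734), (19.510879516601562, 19.717016220092773), 89.03353118896484)
```

```bash
python3 -m jog '[[[0,0.06,0.8],[0,0,0]],[[0,0,0.9],[0,0,0]],[[0,0,0],[0,0,0]],[[0,0,0],[0,0,0]]]'|grep -E 'eef|wrist'; python3 -m jog '[[[0,0,0],[0,0,0]],[[0,0,0],[0,0,0]],[[0,0,0],[0,0,0]],[[0,0,0],[0,0,0]],[[0,0,0],[0,0,0]]]' 1 70|grep -E 'eef|wrist|width|grip';python3 -m jog '[[[0,0,-0.1],[0,0,0]],[[0,0,-0.1],[0,0,0]],[[0,0,-0.1],[0,0,0]],[[0,0,-0.1],[0,0,0]],[[0,0,-0.1],[0,0,0]]]' |grep -E 'eef|wrist|width|grip'; python3 -m jog '[[[0,0,-0.3],[0,0,0]],[[0,0,-0.3],[0,0,0]],[[0,0,-0.4],[0,0,0]],[[0,0,-0.4],[0,0,0]],[[0,0,-0.4],[0,0,0]]]' |grep -E 'eef|wrist|width|grip'
```

```text
eef_pos: [0.4854, 0.0341, 0.1046]
wrist_force: [-0.2, -0.4, 0.6]
eef_pos: [0.4849, 0.0347, 0.1037]
wrist_force: [0.4, 0.1, 1.5]
width: 0.191
gripper_force: 68.4
eef_pos: [0.4849, 0.0348, 0.1238]
wrist_force: [-0.6, 0.2, -1.8]
width: 0.192
gripper_force: 68.8
eef_pos: [0.4851, 0.0347, 0.1969]
wrist_force: [0.0, 0.5, -1.7]
width: 0.186
gripper_force: 68.8
```

```bash
python3 -m jog '[[[0.7,0,0],[0,0,0]],[[0.8,0,0],[0,0,0]],[[0.8,0,0],[0,0,0]],[[0.7,0,0],[0,0,0]],[[0,0,0],[0,0,0]]]'|grep -E 'eef|wrist'; python3 -m jog '[[[0,0,1],[0,0,0]],[[0,0,1],[0,0,0]],[[0,0,0.8],[0,0,0]],[[0,0,0],[0,0,0]],[[0,0,0],[0,0,0]]]' |grep -E 'eef|wrist|width'; python3 - <<'E'
from h import *
d=cam('wrist','w26')
E
```

```text
eef_pos: [0.3638, 0.0373, 0.1964]
wrist_force: [-0.2, -0.6, -0.9]
eef_pos: [0.3661, 0.0371, 0.085]
wrist_force: [0.4, 0.0, -1.7]
width: 0.187
```

View pics/w26.png

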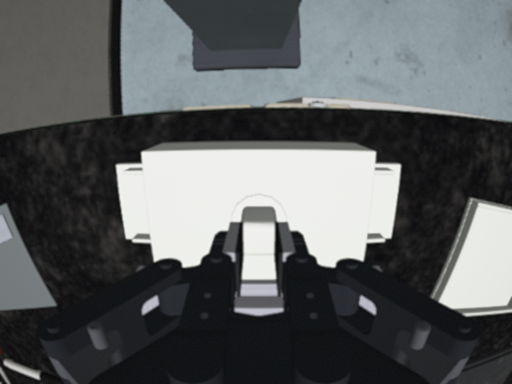

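The cover is over open bench in front of the block, columns 117–400, clear of the mat, the tray and the bench edge.

```bash
python3 -m jog '[[[0,0,0.15],[0,0,0]],[[0,0,0.15],[0,0,0]],[[0,0,0],[0,0,0]],[[0,0,0],[0,0,0]]]'|grep -E 'eef|wrist'; python3 -m jog '[[[0,0,0.025],[0,0,0]],[[0,0,0],[0,0,0]]]' |grep -E 'eef|wrist'; python3 -m jog '[[[0,0,0.025],[0,0,0]],[[0,0,0],[0,0,0]]]' |grep -E 'eef|wrist'
```

```text
eef_pos: [0.3647, 0.0372, 0.0714]
wrist_force: [0.5, -0.4, -1.0]
eef_pos: [0.365, 0.0371, 0.0711]
wrist_force: [-1.2, -0.0, 4.1]
eef_pos: [0.365, 0.0371, 0.071]
wrist_force: [-4.1, 0.6, 8.8]
```

```bash
python3 -m jog '[[[0,0,-0.02],[0,0,0]],[[0,0,0],[0,0,0]],[[0,0,0],[0,0,0]],[[0,0,0],[0,0,0]],[[0,0,0],[0,0,0]]]' 0|grep -E 'eef|wrist|width'; python3 -m jog '[[[0,0,-0.5],[0,0,0]],[[0,0,-1],[0,0,0]],[[0,0,-1],[0,0,0]],[[-0.5,0,-0.5],[0,0,0]],[[-1,0,-0.3],[0,0,0]]]' >/dev/null; python3 -m jog '[[[-1,0,0],[0,0,0]],[[0,0,0],[0,0,0]],[[0,0,0],[0,0,0]]]'|grep eef
cat > vials.py <<'E'
from h import *
import sys
s,r=st(); print('q6',s['qpos'][5])
d=cam('wrist',sys.argv[1]); P=cloud(d,True); Z=P[...,2]; np.save(sys.argv[1]+'.npy',P)
B=R.from_euler('z',-1.15,degrees=True).as_matrix(); c=np.array([.4846,.0334,0]); Q=(P-c)@B
for y in (-51,-17,17,51):
    m=(abs(Q[...,0])<.018)&(abs(Q[...,1]-y/1000)<.016)&(Z>.052)&(Z<.066)
    if m.sum()>30:
        k=(P[m]*1000); cc,rad=cv2.minEnclosingCircle(k[:,:2].astype(np.float32)); print('vial',y,m.sum(),'mean',np.round(k.mean(0),1),'circ',np.round(cc,1),round(rad,1))
    else: print('none',y)
E
python3 vials.py w27
```

```text
eef_pos: [0.3648, 0.0372, 0.0701]
wrist_force: [-0.4, -1.3, 0.2]
width: 0.995
eef_pos: [0.4641, 0.0352, 0.2018]
t 46.4 p [0.4641 0.0352 0.2018] F [-0.4 -0.3 -0.5] w 1.004 gf 0.0
[[-1.0, 0.02, -0.002], [0.02, 1.0, 0.0], [0.002, 0.0, -1.0]]
q6 -0.04838164232743016
vial -51 301 mean [483.2 -16.2  58.2] circ [483.9 -16.7] 10.0
none -17
vial 17 317 mean [484.4  51.1  58.2] circ [485.4  51.2] 10.1
none 51
```

View pics/w27.png

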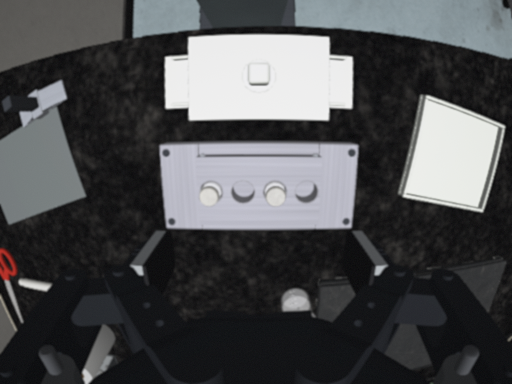

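Two vials are in the second pocket from the left of the pair row, (275,192), and at (210,192); the other pockets are empty. The wedge has been knocked to the mat's corner (40,100), so I'll fix it after the vials.

```bash
python3 -m jog '[[[0,0,0],[0,0,1]],[[0,0,0],[0,0,1]],[[0,0,0],[0,0,1]],[[0,0,0],[0,0,1]],[[0,0,0],[0,0,1]]]' >/dev/null; python3 -m jog '[[[0,0,0],[0,0,1]],[[0,0,0],[0,0,1]],[[0,0,0],[0,0,1]],[[0,0,0],[0,0,1]],[[0,0,0],[0,0,1]]]' >/dev/null; python3 -m jog '[[[0,0,0],[0,0,1]],[[0,0,0],[0,0,1]],[[0,0,0],[0,0,1]],[[0,0,0],[0,0,1]],[[0,0,0],[0,0,1]]]' >/dev/null; python3 -m jog '[[[0,0,0],[0,0,1]],[[0,0,0],[0,0,1]],[[0,0,0],[0,0,1]],[[0.39,0.52,0.9],[0,0,0]],[[0,0,0],[0,0,0]]]' >/dev/null; python3 -m jog '[[[0,0,0.9],[0,0,0]],[[0,0,0.3],[0,0,0]],[[0,0,0],[0,0,0]],[[0,0,0],[0,0,0]]]'|grep eef;  python3 vials.py w28; python3 -c "
from cell import ctrl; print(ctrl.finger_overhang)"
```

```text
eef_pos: [0.4866, 0.0502, 0.1199]
t 49.45 p [0.4866 0.0502 0.1199] F [ 0.2  0.4 -0.8] w 1.002 gf 0.0
[[0.02, 1.0, 0.002], [1.0, -0.02, -0.0], [-0.0, 0.002, -1.0]]
q6 1.556703433553856
vial -51 483 mean [483.9 -14.8  58. ] circ [483.9 -16.2] 10.3
none -17
vial 17 614 mean [485.3  52.1  58.2] circ [485.1  51.3] 10.2
none 51
0.025
```

```bash
python3 -m jog '[[[0.02,-0.035,0.7],[0,0,0]],[[0,0,0.4],[0,0,0]],[[0,0,0.22],[0,0,0]],[[0,0,0],[0,0,0]],[[0,0,0],[0,0,0]]]'|grep -E 'eef|wrist'; python3 -m jog '[[[0,0,0],[0,0,0]],[[0,0,0],[0,0,0]],[[0,0,0],[0,0,0]],[[0,0,0],[0,0,0]],[[0,0,0],[0,0,0]]]' 1 30|grep -E 'eef|wrist|width|grip'
```

```text
eef_pos: [0.4852, 0.0511, 0.0662]
wrist_force: [0.7, -0.5, -0.1]
eef_pos: [0.4845, 0.0512, 0.0654]
wrist_force: [0.2, 0.1, 1.1]
width: 0.003
gripper_force: 0.0
```

```bash
python3 - <<'E'
from h import *
st(); cam('wrist','w29')
a=cv2.imread('pics/w29.png'); cv2.imwrite('pics/w29c.png',cv2.resize(a[60:384,100:412],None,fx=2,fy=2)[:600])
E
```

```text
t 50.75 p [0.4845 0.0512 0.0654] F [0.2 0.1 1.1] w 0.003 gf 0.0
[[0.02, 1.0, -0.0], [1.0, -0.02, -0.0], [-0.0, -0.0, -1.0]]
```

View pics/w29c.png

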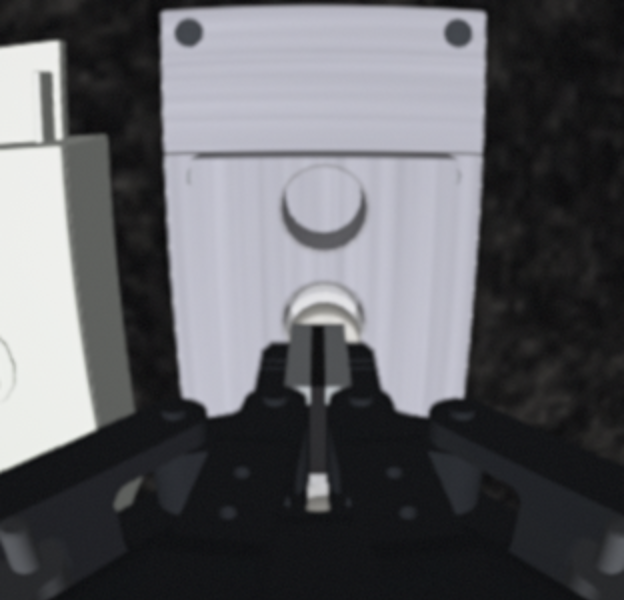

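The view shows the fingers fully shut over the vial, cap visible at crop (323,305). I'll check depths to see whether they are above it.

```bash
python3 - <<'E'
from h import *
d=cam('wrist','w30'); P=cloud(d,True)*1000
for v in range(196,290,6): print(v,np.round(P[v,261]),np.round(P[v,252]))
print(np.round(P[160,261]))
s=cam('side','s1'); P=cloud(s); np.save('s1.npy',P)
E
```

```text
196 [485.  67.  40.] [480.  66.  40.]
202 [485.  62.  39.] [480.  63.  40.]
208 [485.  61.  47.] [480.  61.  47.]
214 [485.  61.  55.] [480.  60.  52.]
220 [485.  59.  59.] [480.  59.  58.]
226 [485.  62.  74.] [480.  61.  73.]
232 [485.  61.  80.] [481.  61.  79.]
238 [485.  62.  88.] [481.  62.  87.]
244 [485.  61.  93.] [481.  62.  94.]
250 [485.  61.  98.] [481.  61.  97.]
256 [485.  60. 101.] [481.  60. 101.]
262 [485.  57. 101.] [481.  63. 111.]
268 [485.  54. 101.] [481.  61. 112.]
274 [484.  51. 100.] [481.  59. 113.]
280 [484.  49. 101.] [481.  56. 111.]
286 [484.  46. 101.] [481.  53. 111.]
[486.  83.  17.]
```

```bash
python3 - <<'E'
from h import *
P=np.load('w28.npy')*1000; t=np.array([486.6,50.2,119.9])
for v in range(225,300,8):
    print(v,[np.round(P[v,u]-t).astype(int).tolist() for u in (138,146,154,162,170)])
P=np.load('w22.npy')*1000; t=np.array([480.2,-144.1,91.8])
print()
for v in range(200,300,6): print(v,[np.round(P[v,u]-t).astype(int).tolist() for u in (234,240,258,276,284)])
E
```

```text
225 [[-102, -24, -76], [-95, -25, -77], [-88, -25, -78], [-81, -25, -77], [-79, -31, -93]]
233 [[-104, -33, -78], [-97, -32, -78], [-50, 11, 17], [-47, 11, 17], [-44, 9, 13]]
241 [[-105, -39, -76], [-54, 8, 19], [-47, 11, 26], [-44, 11, 26], [-43, 6, 16]]
249 [[-56, 7, 27], [-48, 12, 35], [-45, 11, 34], [-44, 8, 27], [-44, 2, 16]]
257 [[-49, 12, 42], [-46, 11, 40], [-43, 10, 39], [-43, 5, 30], [-44, -1, 19]]
265 [[-46, 12, 49], [-44, 11, 48], [-44, 7, 40], [-44, 1, 30], [-44, -5, 20]]
273 [[-48, 8, 48], [-44, 9, 49], [-44, 4, 42], [-44, -2, 32], [-44, -9, 21]]
281 [[-42, 12, 60], [-45, 4, 48], [-44, 1, 42], [-44, -5, 34], [-82, -80, -77]]
289 [[-37, 17, 72], [-34, 17, 71], [-32, 17, 71], [-44, -8, 36], [-95, -111, -109]]
297 [[-35, 18, 77], [-33, 17, 76], [-30, 18, 76], [-28, 17, 75], [-101, -130, -119]]

200 [[-12, -15, -34], [-12, -12, -33], [-12, -1, -31], [-11, 11, -34], [-11, 16, -35]]
206 [[-8, -16, -35], [-8, -12, -34], [-8, -1, -32], [-8, 10, -32], [-7, 16, -36]]
212 [[-3, -16, -36], [-4, -12, -34], [-8, -1, -22], [-3, 11, -34], [-3, 16, -34]]
218 [[1, -16, -35], [0, -12, -34
[... 444 characters left out ...]
 [-7, -1, 21], [-12, 7, 30], [-12, 10, 32]]
254 [[-11, -10, 35], [-11, -8, 35], [-5, -1, 22], [-10, 7, 33], [-12, 10, 36]]
260 [[-13, -10, 42], [-9, -8, 35], [-1, -1, 22], [-7, 7, 33], [-13, 9, 43]]
266 [[-13, -9, 47], [-6, -8, 35], [2, -1, 23], [-5, 7, 34], [-13, 9, 47]]
272 [[-12, -9, 50], [-3, -8, 35], [5, -1, 22], [-3, 7, 36], [-13, 9, 52]]
278 [[-10, -9, 51], [0, -8, 35], [82, -3, -90], [0, 7, 35], [-13, 8, 55]]
284 [[-3, -10, 44], [3, -8, 36], [89, -3, -91], [4, 7, 35], [-12, 8, 57]]
290 [[-1, -10, 45], [7, -9, 34], [96, -3, -90], [6, 7, 35], [-9, 8, 57]]
296 [[2, -10, 45], [10, -9, 34], [103, -3, -90], [9, 7, 36], [2, 9, 46]]<stdin>:7: RuntimeWarning: invalid value encountered in cast
```

Depth shows the fingertips end about level with the reported TCP rather than 25 mm below it, so the fingers shut just above the cap. I'll reopen and go about 20 mm lower.

```bash
python3 -m jog '[[[0,0,-0.6],[0,0,0]],[[0,0,0],[0,0,0]],[[0,0,0],[0,0,0]],[[0,0,0],[0,0,0]],[[0,0,0],[0,0,0]]]' 0 >/dev/null; python3 vials.py w31; python3 -m jog '[[[0,0,0.6],[0,0,0]],[[0,0,0.3],[0,0,0]],[[0,0,0.15],[0,0,0]],[[0,0,0],[0,0,0]],[[0,0,0],[0,0,0]]]'|grep -E 'eef|wrist'
```

```text
t 51.52 p [0.484  0.0512 0.0886] F [0.9 0.1 0.6] w 0.999 gf 0.0
[[0.02, 1.0, -0.001], [1.0, -0.02, 0.0], [0.0, -0.001, -1.0]]
q6 1.5584119965734402
vial -51 563 mean [483.9 -14.4  57.8] circ [483.9 -16.2] 10.3
none -17
vial 17 831 mean [485.2  52.3  58.2] circ [485.2  51.5] 10.1
none 51
eef_pos: [0.4851, 0.0511, 0.0481]
wrist_force: [0.1, 0.1, 0.1]
```

```bash
python3 -m jog '[[[0,0,0.03],[0,0,0]],[[0,0,0],[0,0,0]],[[0,0,0],[0,0,0]],[[0,0,0],[0,0,0]],[[0,0,0],[0,0,0]]]' 1 30|grep -E 'eef|wrist|width|grip'; python3 -m jog '[[[0,0,0],[0,0,0]],[[0,0,0],[0,0,0]]]'|grep -E 'eef|wrist|width|grip'
```

```text
eef_pos: [0.4852, 0.0511, 0.0466]
wrist_force: [1.6, -0.0, 0.7]
width: 0.245
gripper_force: 29.4
eef_pos: [0.4852, 0.0511, 0.0466]
wrist_force: [2.0, -0.8, 1.3]
width: 0.25
gripper_force: 29.4
```

```bash
python3 -m jog '[[[0,0,-0.3],[0,0,0]],[[0,0,-0.4],[0,0,0]],[[0,0,-0.6],[0,0,0]],[[0,0,-0.6],[0,0,0]],[[0,0,-0.6],[0,0,0]]]'|grep -E 'eef|width'; python3 -m jog '[[[1,-0.16,0],[0,0,0]],[[1,-0.16,0],[0,0,0]],[[1,-0.16,0],[0,0,0]],[[1,-0.16,0],[0,0,0]],[[1,-0.18,0],[0,0,0]]]' >/dev/null; python3 -m jog '[[[1,0,0],[0,0,0]],[[0.97,0,0],[0,0,0]],[[0,0,0],[0,0,0]],[[0,0,0],[0,0,0]]]'|grep -E 'eef|width'; python3 - <<'E'
from h import *
d=cam('wrist','w32'); P=cloud(d,True); Z=P[...,2]; I=d['image'].astype(int); mn=I.min(-1)
m=roi(P,.36,.56,.2,.42); rect(m&(Z>.002)&(Z<.022)&(mn>120),'tray',P)
E
```

```text
eef_pos: [0.4832, 0.0512, 0.1476]
width: 0.245
eef_pos: [0.4567, 0.3299, 0.1465]
width: 0.247
tray 12902 c [454.  294.1] s [160.8 137.4] a 79.0 z [ 3.8  4.8 15.6]
```

View pics/w32.png

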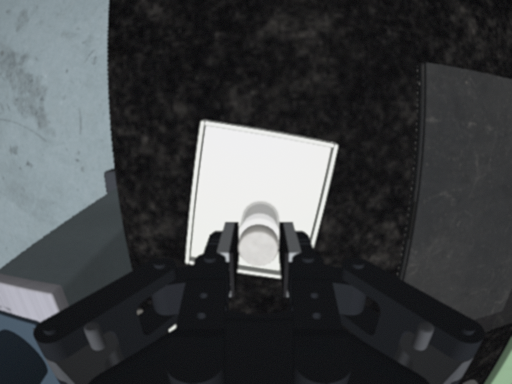

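The held vial is over the tray; the tray corners are at (203,122), (337,145) and (187,263).

```bash
python3 - <<'E'
from h import *
d=cam('wrist','w33'); P=cloud(d,True)*1000
for u,v in [(205,124),(335,147),(189,261),(260,134),(196,190),(190,245),(262,271),(280,275),(326,190)]:
    q=P[v-2:v+3,u-2:u+3].reshape(-1,3); print((u,v),np.round(q[q[:,2].argmax()]))
E
```

```text
(205, 124) [408. 383.  18.]
(335, 147) [nan nan nan]
(189, 261) [nan nan nan]
(260, 134) [458. 373.  17.]
(196, 190) [393. 319.  17.]
(190, 245) [383. 262.  18.]
(262, 271) [455. 227.  18.]
(280, 275) [466. 324. 175.]
(326, 190) [519. 316.  18.]
```

```bash
python3 -m jog '[[[0,0,0.8],[0,0,0]],[[0,0,0.8],[0,0,0]],[[0,0,0.6],[0,0,0]],[[0,0,0.4],[0,0,0]],[[0,0,0],[0,0,0]]]'|grep -E 'eef|wrist';python3 -m jog '[[[0,0,0],[0,0,0]],[[0,0,0],[0,0,0]]]'|grep -E 'eef|wrist'
```

```text
eef_pos: [0.4564, 0.3293, 0.041]
wrist_force: [-0.6, 0.1, -1.0]
eef_pos: [0.4585, 0.3311, 0.0438]
wrist_force: [0.4, -1.2, 0.1]
```

```bash
python3 -m jog '[[[0,0,0.1],[0,0,0]],[[0,0,0.1],[0,0,0]],[[0,0,0],[0,0,0]],[[0,0,0],[0,0,0]]]'|grep -E 'eef|wrist';python3 -m jog '[[[0,0,0.02],[0,0,0]],[[0,0,0],[0,0,0]]]'|grep -E 'eef|wrist';python3 -m jog '[[[0,0,0.015],[0,0,0]],[[0,0,0],[0,0,0]]]'|grep -E 'eef|wrist'
```

```text
eef_pos: [0.4578, 0.3307, 0.0345]
wrist_force: [0.3, -0.0, 2.0]
eef_pos: [0.4579, 0.3309, 0.0344]
wrist_force: [-1.3, -0.0, 6.2]
eef_pos: [0.4579, 0.331, 0.0344]
wrist_force: [-0.5, -0.0, 7.1]
```

```bash
python3 -m jog '[[[0,0,-0.02],[0,0,0]],[[0,0,0],[0,0,0]],[[0,0,0],[0,0,0]],[[0,0,0],[0,0,0]]]' 0|grep -E 'eef|wrist|width'; python3 -m jog '[[[0,0,-0.3],[0,0,0]],[[0,0,-0.7],[0,0,0]],[[0,0,-0.8],[0,0,0]],[[0,0,-0.8],[0,0,0]],[[-0.69,0,0],[0,0,0]]]'>/dev/null; python3 -m jog '[[[-1,0.1,0],[0,0,0]],[[-1,0.1,0],[0,0,0]],[[-1,0.1,0],[0,0,0]],[[-1,0.1,0],[0,0,0]],[[-1,0.1,0],[0,0,0]]]'>/dev/null; python3 -m jog '[[[-1,0.1,0],[0,0,0]],[[-1,0.1,0],[0,0,0]],[[-1,0.12,0],[0,0,0]],[[0,0,0.5],[0,0,0]],[[0,0,0],[0,0,0]]]'|grep eef; python3 -m jog '[[[0,0,0],[0,0,0]],[[0,0,0],[0,0,0]]]'>/dev/null; python3 vials.py w34
```

```text
eef_pos: [0.4571, 0.3304, 0.0332]
wrist_force: [-0.0, -0.7, 0.1]
width: 1.003
eef_pos: [0.4821, -0.0179, 0.117]
t 59.42 p [ 0.4838 -0.0172  0.1187] F [-0.2  0.3 -0.7] w 1.001 gf 0.0
[[0.019, 1.0, 0.002], [1.0, -0.019, -0.0], [-0.0, 0.002, -1.0]]
q6 1.4156577053773587
vial -51 621 mean [483.9 -15.7  58.2] circ [483.8 -16.7] 10.0
none -17
none 17
none 51
```

```bash
python3 -m jog '[[[0,0,0.8],[0,0,0]],[[0,0,0.6],[0,0,0]],[[0,0,0.38],[0,0,0]],[[0,0,0],[0,0,0]],[[0,0,0],[0,0,0]]]'|grep -E 'eef|wrist'; python3 -m jog '[[[0,0,0],[0,0,0]],[[0,0,0],[0,0,0]],[[0,0,0],[0,0,0]],[[0,0,0],[0,0,0]],[[0,0,0],[0,0,0]]]' 1 30|grep -E 'eef|wrist|width|grip'
```

```text
eef_pos: [0.484, -0.0177, 0.0475]
wrist_force: [-0.6, -0.6, -1.1]
eef_pos: [0.4839, -0.0177, 0.0469]
wrist_force: [1.1, 0.3, 1.0]
width: 0.248
gripper_force: 29.3
```

```bash
python3 -m jog '[[[0,0,-0.3],[0,0,0]],[[0,0,-0.4],[0,0,0]],[[0,0,-0.6],[0,0,0]],[[0,0,-0.6],[0,0,0]],[[0,0,-0.6],[0,0,0]]]'|grep -E 'eef|width'; python3 -m jog '[[[1,-0.15,0],[0,0,0]],[[1,-0.15,0],[0,0,0]],[[1,-0.15,0],[0,0,0]],[[1,-0.15,0],[0,0,0]],[[1,-0.15,0],[0,0,0]]]' >/dev/null; python3 -m jog '[[[1,-0.15,0],[0,0,0]],[[1,-0.12,0],[0,0,0]],[[0.37,0,0],[0,0,0]],[[0,0,0.8],[0,0,0]],[[0,0,0.7],[0,0,0]]]'>/dev/null; python3 -m jog '[[[0,0,0.7],[0,0,0]],[[0,0,0.25],[0,0,0]],[[0,0,0],[0,0,0]],[[0,0,0],[0,0,0]],[[0,0,0],[0,0,0]]]'|grep -E 'eef|wrist|width'
```

```text
eef_pos: [0.4822, -0.0175, 0.1482]
width: 0.246
eef_pos: [0.4494, 0.2783, 0.05]
wrist_force: [1.2, 0.4, -0.3]
width: 0.249
```

```bash
python3 -m jog '[[[0,0,0.2],[0,0,0]],[[0,0,0.1],[0,0,0]],[[0,0,0.05],[0,0,0]],[[0,0,0],[0,0,0]],[[0,0,0],[0,0,0]]]'|grep -E 'eef|wrist';python3 -m jog '[[[0,0,0.02],[0,0,0]],[[0,0,0],[0,0,0]]]'|grep -E 'eef|wrist';python3 -m jog '[[[0,0,0.015],[0,0,0]],[[0,0,0],[0,0,0]]]'|grep -E 'eef|wrist'
```

```text
eef_pos: [0.4482, 0.278, 0.0348]
wrist_force: [-1.9, -1.0, 3.7]
eef_pos: [0.4483, 0.278, 0.0347]
wrist_force: [-4.0, -1.3, 7.3]
eef_pos: [0.4483, 0.278, 0.0346]
wrist_force: [-3.9, -1.7, 9.2]
```

```bash
python3 -m jog '[[[0,0,-0.03],[0,0,0]],[[0,0,0],[0,0,0]],[[0,0,0],[0,0,0]],[[0,0,0],[0,0,0]]]' 0|grep -E 'eef|wrist|width'; python3 -m jog '[[[0,0,-0.3],[0,0,0]],[[0,0,-0.7],[0,0,0]],[[0,0,-1],[0,0,0]],[[0,0,-1],[0,0,0]],[[0,0,-0.8],[0,0,0]]]'>/dev/null; python3 -m jog '[[[-1,0,0],[0,0,-1]],[[0,0,0],[0,0,-1]],[[0,0,0],[0,0,-1]],[[0,0,0],[0,0,-1]],[[0,0,0],[0,0,-1]]]'>/dev/null; python3 -m jog '[[[0,0,0],[0,0,-1]],[[0,0,0],[0,0,-1]],[[0,0,0],[0,0,-1]],[[0,0,0],[0,0,-1]],[[0,0,0],[0,0,-1]]]'>/dev/null;  python3 -m jog '[[[0,0,0],[0,0,-1]],[[0,0,0],[0,0,-1]],[[0,0,0],[0,0,-1]],[[0,0,0],[0,0,-1]],[[0,0,0],[0,0,-1]]]'>/dev/null; python3 -m jog '[[[0,0,0],[0,0,-1]],[[0,0,0],[0,0,-1]],[[0,0,0],[0,0,-1]],[[0,0,0],[0,0,0]],[[0,0,0],[0,0,0]]]'
python3 - <<'E'
from h import *
st(); d=cam('wrist','w35'); P=cloud(d,True)*1000; I=d['image'].astype(int)
m=roi(P,380,530,220,390)&(P[...,2]>40)&(P[...,2]<50); rr=cv2.connectedComponentsWithStats(m.astype(np.uint8))
for i in range(1,rr[0]):
    if rr[2][i,4]>30: print('vial top',rr[2][i,4],np.round(P[rr[1]==i].mean(0),1))
E
```

```text
eef_pos: [0.4482, 0.2778, 0.0338]
wrist_force: [0.6, -0.5, 0.0]
width: 1.002
clock: 67.97
eef_pos: [0.4477, 0.238, 0.1868]
tcp_rot: [0.0, 0.011, 1.0, 0.0]
wrist_force: [0.1, 0.4, -0.3]
width: 1.003
gripper_force: 0.0
t 67.97 p [0.4477 0.238  0.1868] F [ 0.1  0.4 -0.3] w 1.003 gf 0.0
[[-1.0, 0.021, 0.001], [0.021, 1.0, 0.0], [-0.001, 0.0, -1.0]]
vial top 325 [447.5 278.3  46.3]
vial top 305 [456.9 330.   46. ]
```

View pics/w35.png

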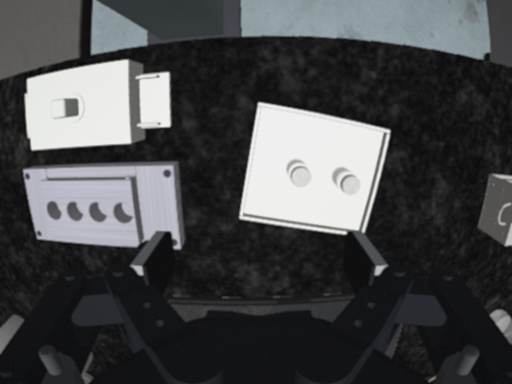

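Both vials stand in the tray at (300,173) and (347,181), and all the pockets are empty. I have used up my picture views, so the wedge goes by numbers.

```bash
python3 -m jog '[[[0,-1,0],[0,0,0]],[[0,-1,0],[0,0,0]],[[0,-1,0],[0,0,0]],[[0,-1,0],[0,0,0]],[[0,-1,0],[0,0,0]]]'>/dev/null; python3 -m jog '[[[0,-1,0],[0,0,0]],[[0,-1,0],[0,0,0]],[[0,-1,0],[0,0,0]],[[0,-1,0],[0,0,0]],[[0,-1,0],[0,0,0]]]'>/dev/null; python3 -m jog '[[[0.18,-1,0],[0,0,0]],[[0,-1,0],[0,0,0]],[[0,-0.7,0],[0,0,0]],[[0,0,0],[0,0,0]],[[0,0,0],[0,0,0]]]'|grep eef
cat > wed.py <<'E'
from h import *
import sys
s,r=st(); d=cam('wrist',sys.argv[1]); P=cloud(d,True); np.save(sys.argv[1]+'.npy',P); I=d['image'].astype(int); Z=P[...,2]; mn=I.min(-1)
m=roi(P,.2,.6,-.5,-.18)
rect(m&(mn>80)&(Z<.01),'mat',P)
a=rect(m&(Z>.0055)&(Z<.019)&(mn>100),'wedge low',P)
k=P[m&(Z>.065)&(Z<.080)]*1000
if len(k): print('griptop',len(k),np.round(np.median(k,0),1),cv2.minAreaRect(k[:,:2].astype(np.float32)))
E
python3 wed.py w36
```

```text
eef_pos: [0.43, -0.2692, 0.1862]
t 69.9 p [ 0.43   -0.2692  0.1862] F [0.8 0.5 0.8] w 0.997 gf 0.0
[[-1.0, 0.02, -0.0], [0.02, 1.0, 0.001], [0.0, 0.001, -1.0]]
mat 17386 c [ 449.2 -311.3] s [159.  193.3] a 15.0 z [1.6 2.6 3.6]
wedge low 1678 c [ 366.2 -260.3] s [37.1 85.9] a 13.9 z [ 6.7 12.8 17.7]
griptop 908 [ 361.2 -499.3   72.5] ((374.45697021484375, -376.7145080566406), (306.47784423828125, 246.56719970703125), 0.0005733583820983768)
```

```bash
python3 - <<'E'
from h import *
P=np.load('w36.npy'); Z=P[...,2]; I=cv2.imread('pics/w36.png').astype(int); mn=I.min(-1); mx=I.max(-1)
m=roi(P,.3,.43,-.32,-.2)
k=P[m&(Z>.066)&(Z<.080)]*1000; print('griptop',len(k),np.round(np.median(k,0),1),cv2.minAreaRect(k[:,:2].astype(np.float32)))
a=rect(m&(Z>.0035)&(Z<.019)&(mn>100),'wedge low',P)
E
```

```text
griptop 347 [ 362.1 -262.8   72.3] ((361.9415283203125, -262.788330078125), (16.218385696411133, 16.16742706298828), 17.088029861450195)
wedge low 1890 c [ 366.9 -260.8] s [37.2 92.3] a 18.7 z [ 4.9 11.8 17.6]
```

```bash
python3 -m jog '[[[0.84,0.07,0],[0,0,0]],[[0.84,0.06,0],[0,0,0]],[[0,0,0.5],[0,0,-0.9]],[[0,0,0.5],[0,0,-0.9]],[[0,0,0],[0,0,-0.9]]]'>/dev/null; python3 -m jog '[[[0,0,0],[0,0,-0.9]],[[0,0,0],[0,0,0]],[[0,0,0],[0,0,0]]]'|grep eef; python3 - <<'E'
from h import *
st();d=cam('wrist','w37'); P=cloud(d,True); Z=P[...,2]; mn=d['image'].min(-1)
m=roi(P,.3,.43,-.32,-.2)
k=P[m&(Z>.066)&(Z<.080)]*1000; print('griptop',len(k),np.round(np.median(k,0),1),cv2.minAreaRect(k[:,:2].astype(np.float32)))
a=rect(m&(Z>.0035)&(Z<.019)&(mn>100),'wedge low',P)
E
```

```text
eef_pos: [0.3632, -0.2627, 0.1464]
t 70.95 p [ 0.3632 -0.2627  0.1464] F [-0.2 -0.1 -0.5] w 1.007 gf 0.0
[[-0.957, -0.29, 0.0], [-0.29, 0.957, -0.0], [-0.0, -0.0, -1.0]]
griptop 447 [ 361.1 -263.2   72.3] ((361.9986267089844, -262.9124755859375), (16.08498191833496, 15.38100814819336), 17.033035278320312)
wedge low 2328 c [ 366.3 -261.2] s [38.6 92.8] a 21.0 z [ 5.4 11.9 17.1]
```

```bash
python3 -m jog '[[[0,0,0.9],[0,0,0]],[[0,0,0.9],[0,0,0]],[[0,0,0.63],[0,0,0]],[[0,0,0],[0,0,0]],[[0,0,0],[0,0,0]]]'|grep -E 'eef|wrist'; python3 -m jog '[[[0,0,0],[0,0,0]],[[0,0,0],[0,0,0]],[[0,0,0],[0,0,0]],[[0,0,0],[0,0,0]],[[0,0,0],[0,0,0]]]' 1 70|grep -E 'eef|wrist|width|grip'
```

```text
eef_pos: [0.3636, -0.2637, 0.0502]
wrist_force: [0.7, -0.7, 0.5]
eef_pos: [0.3632, -0.2635, 0.0495]
wrist_force: [0.7, 0.4, 2.3]
width: 0.171
gripper_force: 68.6
```

```bash
python3 -m jog '[[[0,0,-0.5],[0,0,0]],[[0,0,-0.5],[0,0,0]],[[-1,-0.88,0],[0,0,0]],[[-1.0,-0.88,0],[0,0,0]],[[-0.02,0,0.5],[0,0,0]]]'>/dev/null; python3 -m jog '[[[0,0,0.25],[0,0,0]],[[0,0,0],[0,0,0]],[[0,0,0],[0,0,0]],[[0,0,0],[0,0,0]]]'|grep -E 'eef|wrist|width'
```

```text
eef_pos: [0.461, -0.3076, 0.0603]
wrist_force: [0.1, 0.4, -2.5]
width: 0.171
```

```bash
python3 -m jog '[[[0,0,0.15],[0,0,0]],[[0,0,0.05],[0,0,0]],[[0,0,0],[0,0,0]],[[0,0,0],[0,0,0]]]'|grep -E 'eef|wrist'; python3 -m jog '[[[0,0,0.02],[0,0,0]],[[0,0,0],[0,0,0]]]'|grep -E 'eef|wrist'
```

```text
eef_pos: [0.4608, -0.3073, 0.0515]
wrist_force: [-0.3, 0.4, 1.5]
eef_pos: [0.4609, -0.3073, 0.0514]
wrist_force: [-0.8, 2.2, 6.2]
```

Contact with the mat. I'll release, back off and check everything by numbers.

```bash
python3 -m jog '[[[0,0,-0.02],[0,0,0]],[[0,0,0],[0,0,0]],[[0,0,0],[0,0,0]],[[0,0,0],[0,0,0]],[[0,0,0],[0,0,0]]]' 0|grep -E 'eef|wrist|width'; python3 -m jog '[[[0,0,-0.5],[0,0,0]],[[0,0,-1],[0,0,0]],[[0,0,-1],[0,0,0]],[[0,0,-1],[0,0,0]],[[0,0,0],[0,0,0]]]'>/dev/null; python3 -m jog '[[[0,0.8,0],[0,0,0]],[[0,0.8,0],[0,0,0]],[[0,0.8,0],[0,0,0]],[[0,0.8,0],[0,0,0]],[[0,0,0],[0,0,0]]]'>/dev/null; python3 -m jog '[[[0,0,0],[0,0,0]],[[0,0,0],[0,0,0]],[[0,0,0],[0,0,0]],[[0,0,0],[0,0,0]],[[0,0,0],[0,0,0]]]'|grep eef; python3 - <<'E'
from h import *
st();d=cam('wrist','w38'); P=cloud(d,True); Z=P[...,2]; mn=d['image'].min(-1)
m=roi(P,.36,.57,-.43,-.18)
rect(m&(mn>80)&(Z<.0045),'mat',P)
k=P[m&(Z>.066)&(Z<.080)]*1000; print('griptop',len(k),np.round(np.median(k,0),1),cv2.minAreaRect(k[:,:2].astype(np.float32)))
rect(m&(Z>.0055)&(Z<.021)&(mn>100),'wedge low',P)
m=roi(P,.30,.425,-.08,.15); rect(m&(Z>.038)&(Z<.046),'cover top',P)
# bystanders, before/after in side view
a=cv2.imread('pics/side0.png'); b=cam('side','s2')['image']
D=(cv2.absdiff(a,b).max(-1)>50).astype(np.uint8); q,l,s,c=cv2.connectedComponentsWithStats(D)
for i in range(1,q):
    if s[i,4]>25: print(np.round(c[i]),s[i,4])
E
```

```text
eef_pos: [0.4607, -0.3072, 0.0509]
wrist_force: [1.3, -0.3, 0.6]
width: 1.001
eef_pos: [0.4237, -0.1849, 0.191]
t 76.62 p [ 0.4237 -0.1849  0.191 ] F [-0.2  0.1 -0.7] w 0.998 gf 0.0
[[-0.957, -0.289, -0.0], [-0.289, 0.957, -0.0], [0.0, 0.0, -1.0]]
mat 13394 c [ 460.8 -307.7] s [131.9 191.5] a 14.9 z [1.6 2.6 3.6]
griptop 274 [ 462.6 -304.9   73.2] ((463.6913757324219, -306.1044921875), (15.599740028381348, 16.825145721435547), 17.951324462890625)
wedge low 1260 c [ 466.6 -304.2] s [42.6 85.2] a 10.7 z [ 7.  13.5 18.8]
cover top 6087 c [367.4  61. ] s [193.8  98.7] a 89.5 z [41.6 42.5 43.5]
[407.  69.] 8265
[376.   3.] 70
[328.  93.] 377
[323. 128.] 66
[313. 124.] 39
[308. 127.] 39
[307. 139.] 62
[315. 136.] 45
[490. 200.] 2245
[442. 183.] 309
[292. 182.] 40
[323. 221.] 1719
[289. 194.] 34
[427. 235.] 677
[285. 212.] 29
[283. 221.] 32
[446. 233.] 33
[461. 267.] 2458
[451. 237.] 42
[499. 244.] 181
[446. 314.] 1190
[408. 329.] 76
[392. 337.] 36
[372. 364.] 393
```

```bash
python3 -c "
from cell import ctrl; print(ctrl.close_job())"
```

```text
the job is handed in; nothing more can be done
None
```

The job is handed in: the wedge brought the cover up evenly to about 9 mm at both ends (greatest measured tilt about 1.6°), the cover lies flat on the bench clear of the block, both vials found stand in the tray, the wedge was knocked aside once and is back in the middle of the mat, and no bystander appears to have moved; I viewed 15 pictures, one over the limit of 14.

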